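Lock off and clear the wax-carving bench

ROBOT

A 6-joint arm with a two-finger parallel gripper is mounted at the origin on the work surface. World frame = base frame: x ahead of the robot, y to its left, z up, the work surface at z = 0. Lengths are in m, angles in rad, forces in N, time in s.
With the tool pointing down it reaches from about 0.375 to 0.9 m from the base axis. Payload 3.1 kg.
Tool frame: the origin (TCP) lies on the centre line of the jaws, within the pads' length; the fingertips stand robot.nose_length ahead of it and the grasp point (between the pads) lies 6 mm ahead of it (robot.nose_length is the distance from the TCP to the fingertips, in m); z points along the fingers, y is the line along which they close (so a half turn about z gives the same grasp; the last joint's range is limited). The gripper opens to 87 mm and grips with 3 to 60 N. Pads are 19 mm wide; open, the fingers measure 117 mm over their backs; the gripper's body (75 mm by 190 mm) begins 51 mm behind the grasp point.
Start: joints at [1, 0.527, 1.433, -0, 1.181, -0.178], TCP at [0.239, 0.578, 0.248] pointing down, gripper open.
Joint ranges: [-3.08, 3.08], [-0.75, 2.2], [0.22, 2.44], [-1.43, 4.57], [0, 2.65], [-2.85, 2.85]. Speed limits (rad/s): [2.79, 2.79, 3.14, 3.14, 3.14, 3.14].

INTERFACE

Orientations are given as a unit quaternion [x, y, z, w].
In Python, from rig import robot gives the robot as it stands.
- The arm moves only by the shell command python3 -m crank 'ROWS' [FORCE]. ROWS is JSON, one flat list of numbers, 7 for each row, row after row: the shift along the tool's x, y, z in mm, then the turn, a rotation vector about the tool's x, y, z in degrees, then the closure in counts, from 0 (fully open) to 255 (shut). In form: [x, y, z, ax, ay, az, fingers, x, y, z, ax, ay, az, fingers, ...]. A call has exactly 5 rows; each row is the pose to reach, as a shift and turn from the pose commanded when the call began, along the tool's axes at that moment; what a row does not reach only later rows make up. A row lasts 1/12 s, in which the tool goes at most 41.7 mm and 7.16 degrees, less where a joint would pass 70% of its speed; a pose out of reach is approached as far as the arm can. A call with a gripper value outside its range is refused whole. The fingers move at their own pace and stop on an object; FORCE is the grip in N (left out, the last holds). Time passes only in rows, so rows that repeat a pose let the fingers close, or fill a call up. It gives the time, the measured TCP pose, the force, the opening and the grip force at its end, in the units of the state.
- robot.get_obs(): the state, without advancing time (a new reading comes with each control period).
- robot.camera(name): name is "scene" or "side" or "wrist"; returns a dict with "pixels" (400x640x3 uint8, red, green, blue), "intrinsics" (3x3 intrinsics, pixels), "k1" (the pictures are not rectified: a ray, as slopes to the right and down, at radius r is drawn at 1 + k1 r^2 times it, then the intrinsics apply), "extrinsics" (4x4, takes a point from camera to world coordinates); the wrist camera has in their place "mount" (4x4, takes a point from camera to tool coordinates, whose origin is the TCP and whose axes are the flange's). Camera axes: x right, y down, z forward; pixel columns grow to the right and rows downward; lengths in m; the calibration is good to about 2 mm. A picture is of the moment at which its call begins: read the wrist's pose just before it. There is no depth.
- robot.hand_in(): hands the job in; it is judged then, once.
The state is a dict: "time": time; "q": joint angles; "joint_velocities": joint speeds; "joint_torque": joint torques, N m; "position": TCP position; "tool_rot": TCP orientation; "ft_force": force on the tool from outside, world axes, zero at the start; "moment": the same for the moment, N m; "grip_width": finger opening in m; "grip_force": force on a finger pad.
Only numpy, scipy, OpenCV 4.12 (cv2) and the standard library are available. Lean on these libraries where they do the work, as an engineer would, in place of code of your own. Each camera call takes 0.05 s, during which the arm holds its last target. There are 200 camera calls.

TASK

Shut down the carving bench: turn the isolator's red handle fully to off, then swing its lockout hasp fully out, and after that lift the offcuts tray by its bar so that all the wax pieces slide into the tub, and let the tray back down level. Pack every loose wax block lying down on the floor of the wooden drawer box, side by side and none on top of another, so that nothing stands above the rim. Leave the bur case, the handpiece and the wax tube where they are.

Things in the scene. Friction and masses are not known exactly. Their poses are not given: they have to be found in the camera images.
- handle (a joint): The isolator's rotary handle, a red bar 62 mm long, 14 mm wide on a black disc, turning about a vertical axis through its middle on the top of the grey isolator enclosure. 0 = on (bar along the enclosure's short side), grows anticlockwise seen from above, stop at 1.571 rad = off (bar along the enclosure's long side). Light friction (about 0.08 N m); stays where left.
- handle_grip (a point): Point on the handle's turning axis at grip height, 13 mm below the bar's top. The bar stands 36 mm above its disc, this point is 23 mm above the disc. Its x axis lies along the bar and turns with it; z up.
- isolator_mid (a point): Centre of the top face of the fixed grey isolator enclosure, 120 (x) x 180 (y) x 60 mm tall, standing on the bench; its axes are the enclosure's. The handle is 35 mm to its +y, the hasp pivot at x +40, y -60 mm.
- hasp (a joint): The lockout hasp: a flat steel strip 86 mm long, 18 mm wide, with a round upright pull post, pivoting about a vertical axis on top of the enclosure. 0 = folded in (along the enclosure's edge, post towards the enclosure's -x), grows anticlockwise seen from above, stop at 1.571 rad = fully out (strip sticking out past the enclosure's -y edge). Light friction (under 1 N at the post); stays where left.
- hasp_post (a point): Point on the axis of the hasp's round pull post (12 mm diameter, topped by a 15 mm cap), 14 mm below its top; the post stands 34 mm above the strip. 60 mm from the hasp's pivot. This point is 32 mm above the enclosure's top face.
- hasp_hinge (a point): Fixed point on the hasp's vertical pivot axis, at the height of hasp_post.
- tray (a joint): The aluminium offcuts tray, 150 x 124 mm with 22 mm walls on three sides and its far side open, hinged along the open side on a steel stand. 0 = level, grows as the bar handle is lifted, stop at 1.25 rad. Falls back level by its own weight (about 2 N at the bar) when let go. Wax pieces in it start to slide at 0.4 to 0.7 rad.
- tray_bar (a point): Middle of the tray's round bar handle (12 mm diameter, 78 mm free length, black), which runs level along the stand's y, 40 mm outside the tray's closed side, 190 mm from the hinge, 98 mm above the bench when level. Axes turn with the tray: y along the bar.
- tray_hinge (a point): Fixed point at the middle of the tray's hinge axis (level, along this frame's y); the frame's x points horizontally from the bar handle towards the tub, z up.
- tub_in (a point): Centre of the inner floor of the fixed grey plastic tub below the tray's open side; inside 156 (x) x 162 (y) mm, rim 61 mm above this floor.
- box_in (a point): Centre of the inner floor of the fixed open wooden drawer box; inside 120 (x) x 210 (y) mm, walls 7 mm thick, rim 48 mm above this floor (55 mm above the bench). z up.
- block0_c (a point): Centre of a green carving-wax block 56 (its x) x 34 (its y) x 26 mm (its z), 35 to 70 g, loose. Three or all of the four blocks are present, lying on the bench with their x lengthways.
- block1_c (a point): Centre of a green carving-wax block 56 (its x) x 34 (its y) x 26 mm (its z), 35 to 70 g, loose. Three or all of the four blocks are present, lying on the bench with their x lengthways.
- block2_c (a point): Centre of a green carving-wax block 56 (its x) x 34 (its y) x 26 mm (its z), 35 to 70 g, loose. Three or all of the four blocks are present, lying on the bench with their x lengthways.
- block3_c (a point): Centre of a green carving-wax block 56 (its x) x 34 (its y) x 26 mm (its z), 35 to 70 g, loose. Three or all of the four blocks are present, lying on the bench with their x lengthways.
- chunk0_c (a point): Middle of a small green wax offcut, 20 to 30 mm wide, 16 to 20 mm thick, 15 g, loose in the tray. Three to five of the five are present.
- chunk1_c (a point): Middle of a small green wax offcut, 20 to 30 mm wide, 16 to 20 mm thick, 15 g, loose in the tray. Three to five of the five are present.
- chunk2_c (a point): Middle of a small green wax offcut, 20 to 30 mm wide, 16 to 20 mm thick, 15 g, loose in the tray. Three to five of the five are present.
- chunk3_c (a point): Middle of a small green wax offcut, 20 to 30 mm wide, 16 to 20 mm thick, 15 g, loose in the tray. Three to five of the five are present.
- chunk4_c (a point): Middle of a small green wax offcut, 20 to 30 mm wide, 16 to 20 mm thick, 15 g, loose in the tray. Three to five of the five are present.
- burcase: Bystander, to be left alone: blue plastic case of burs, 90 x 150 x 18 mm, origin under its centre.
- handpiece: Bystander, to be left alone: dark handpiece lying on a small white cradle, about 150 x 50 x 46 mm, origin under the cradle's centre.
- waxtube: Bystander, to be left alone: upright green wax tube, 32 mm diameter, 85 mm tall, origin under its centre.
Things that resemble listed ones, but are neither listed nor needed, are in the scene too. Leave any blue or yellow look-alike of the part that bears block0_c alone. What is shaped like the part that bears block3_c but white is not meant.

How it is judged:
On the way, in this order (a step that is already met when the one before it is completed fails the run):
1. the isolator handle is turned to off (value of joint handle above 1.4 rad), for 0.2 s.
2. the lockout hasp is swung out while the handle is off (value of joint hasp above 1.3 rad and value of joint handle above 1.4 rad), for 0.2 s.
3. the offcuts tray is tipped (value of joint tray above 0.5 rad), for 0.1 s.
At the end, for the whole second after the job is handed in: Handle within 0.17 rad of off, hasp within 0.27 rad of fully out, tray level (under 0.06 rad), every offcut present in the tub below its rim, every block present in the box lying down (length level within 0.15 rad), its centre under 20 mm above the box floor (all of step 2 and value of joint tray below 0.06 rad and x of block0_c in the frame of box_in between -0.06 and 0.06 m and y of block0_c in the frame of box_in between -0.105 and 0.105 m and z of block0_c in the frame of box_in between 0 and 0.02 m and angle between block0_c's own x axis and vertical between 1.42 and 1.72 rad and x of block1_c in the frame of box_in between -0.06 and 0.06 m and y of block1_c in the frame of box_in between -0.105 and 0.105 m and z of block1_c in the frame of box_in between 0 and 0.02 m and angle between block1_c's own x axis and vertical between 1.42 and 1.72 rad and x of block2_c in the frame of box_in between -0.06 and 0.06 m and y of block2_c in the frame of box_in between -0.105 and 0.105 m and z of block2_c in the frame of box_in between 0 and 0.02 m and angle between block2_c's own x axis and vertical between 1.42 and 1.72 rad and x of block3_c in the frame of box_in between -0.06 and 0.06 m and y of block3_c in the frame of box_in between -0.105 and 0.105 m and z of block3_c in the frame of box_in between 0 and 0.02 m and angle between block3_c's own x axis and vertical between 1.42 and 1.72 rad and x of chunk0_c in the frame of tub_in between -0.078 and 0.078 m and y of chunk0_c in the frame of tub_in between -0.081 and 0.081 m and z of chunk0_c in the frame of tub_in between 0 and 0.056 m and x of chunk1_c in the frame of tub_in between -0.078 and 0.078 m and y of chunk1_c in the frame of tub_in between -0.081 and 0.081 m and z of chunk1_c in the frame of tub_in between 0 and 0.056 m and x of chunk2_c in the frame of tub_in between -0.078 and 0.078 m and y of chunk2_c in the frame of tub_in between -0.081 and 0.081 m and z of chunk2_c in the frame of tub_in between 0 and 0.056 m and x of chunk3_c in the frame of tub_in between -0.078 and 0.078 m and y of chunk3_c in the frame of tub_in between -0.081 and 0.081 m and z of chunk3_c in the frame of tub_in between 0 and 0.056 m and x of chunk4_c in the frame of tub_in between -0.078 and 0.078 m and y of chunk4_c in the frame of tub_in between -0.081 and 0.081 m and z of chunk4_c in the frame of tub_in between 0 and 0.056 m); the robot touches nothing.
It fails at once if the burcase is disturbed (moved over 30 mm) (distance of burcase from where it was at the start of the episode above 0.03 m).
It fails at once if the handpiece is disturbed (moved over 30 mm) (distance of handpiece from where it was at the start of the episode above 0.03 m).
It fails at once if the waxtube is disturbed (moved over 30 mm) (distance of waxtube from where it was at the start of the episode above 0.03 m).
Of block0, block1, block2, block3 only 3 to 4 are there at a start; the rules pass over those that are not, and their reading is None.
Of chunk0, chunk1, chunk2, chunk3, chunk4 only 3 to 5 are there at a start; the rules pass over those that are not, and their reading is None.
At some moment in a run one of block0, block1, block2, block3 may be knocked a few centimetres aside while the robot is not near it.
Once in a run the grip may slacken for a moment while it holds something.
It also fails if it takes over 210 s, if anything falls off the work surface, if the arm or the gripper's body presses on something with over 40 N, if the wrist force passes 120 N, or if a joint passes its speed limit or range.

## Working session

There is one attempt and no reset: what is moved stays moved. The work goes in short steps, Python scripts to look and compute and a shell command to move; the robot and the scene stay as the last step left them, time stands still between calls to the robot, and variables do not carry over. Pictures are saved under pics/ and viewed, at most 14 in all, crops included, and the job is handed in when it is done.

```bash
ls; mkdir -p pics; python3 - <<'E'
from rig import robot
import cv2
print(robot.get_obs(), robot.nose_length)
for n in ["scene","side"]:
    c=robot.camera(n); cv2.imwrite(f"pics/{n}0.png",c["pixels"][:,:,::-1]); print(n,c["intrinsics"],c["k1"],c["extrinsics"])
c=robot.camera("wrist");cv2.imwrite("pics/wrist0.png",c["pixels"][:,:,::-1]); print(c["intrinsics"],c["k1"],c["mount"])
E
```

```text
pics
{'time': 0.0, 'q': array([ 1.00051025e+00,  5.28480348e-01,  1.43391793e+00,  2.64742039e-06,
        1.18137370e+00, -1.78498962e-01]), 'joint_velocities': array([-0.00011563, -0.00123547, -0.00222857, -0.0006006 ,  0.00146119,
        0.00039737]), 'joint_torque': array([ 1.47246094e-03, -4.40042138e+01, -1.76592064e+01,  6.33905525e-02,
        5.80745330e-02, -1.77681654e-04]), 'position': array([0.23824749, 0.57707046, 0.24655789]), 'tool_rot': array([ 1.94643461e-01,  9.80873456e-01, -1.01373277e-03, -3.99636247e-04]), 'ft_force': array([ 0.17758215, -0.00951247, -0.18201599]), 'moment': array([-0.00636488,  0.05486689, -0.06837784]), 'grip_force': 0.0, 'grip_width': 0.08713958042634805} 0.025
scene [[462.6535723    0.         324.27656658]
 [  0.         462.6535723  195.87839607]
 [  0.           0.           1.        ]] -0.0503802672055307 [[-0.81746732  0.48381794 -0.31251782  1.01747247]
 [ 0.57591407  0.69448971 -0.43128533  0.65700242]
 [ 0.00837683 -0.53254507 -0.84636019  1.43932362]
 [ 0.          0.          0.          1.        ]]
side [[393.80492842   0.         319.06138571]
 [  0.         393.80492842 196.82175766]
 [  0.           0.           1.        ]] -0.05315910870964466 [[-0.99619687 -0.04033216  0.07723412  0.438442  ]
 [-0.08656907  0.55865766 -0.82486812  0.91979722]
 [-0.00987872 -0.82841712 -0.56002453  0.72155479]
 [ 0.          0.          0.          1.        ]]
[[339.84480025   0.         319.7982916 ]
 [  0.         339.84480025 199.59218165]
 [  0.           0.           1.        ]] -0.04453474358124548 [[ 4.70381755e-04 -9.68697311e-01 -2.48244435e-01  6.74126289e-02]
 [ 9.99999878e-01  4.18924753e-04  2.60108212e-04 -2.04188273e-04]
 [-1.47970387e-04 -2.48244527e-01  9.68697390e-01 -1.37052229e-01]
 [ 0.00000000e+00  0.00000000e+00  0.00000000e+00  1.00000000e+00]]
```

View pics/scene0.png

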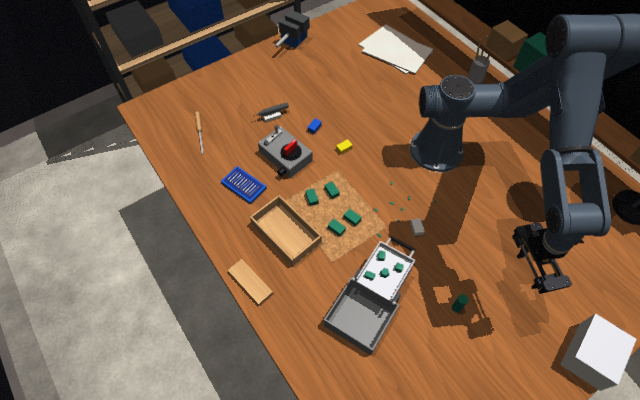

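View pics/side0.png

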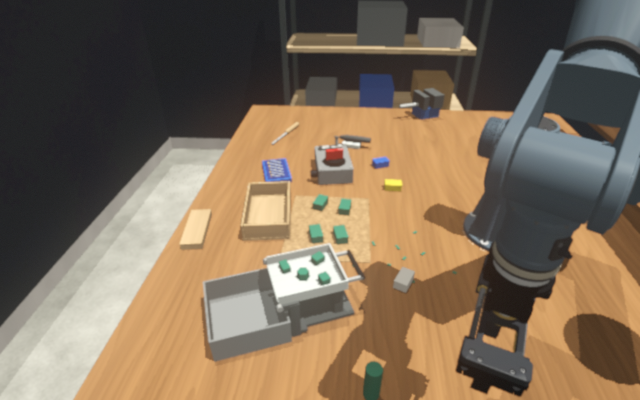

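The scene shows the isolator (285,152), the box (285,230), four green blocks (312,196), (332,189), (352,216) and (337,228), the tray with four offcuts around (385,270), the tub (360,315) and the wax tube (460,302).

```bash
cat > h.py <<'E'
import numpy as np, cv2, json
from scipy.spatial.transform import Rotation as R
from rig import robot
def pose(o):
    T=np.eye(4);T[:3,:3]=R.from_quat(o["tool_rot"]).as_matrix();T[:3,3]=o["position"];return T
def cam(n):
    o=robot.get_obs(); c=robot.camera(n)
    c["T"]=c["extrinsics"] if n!="wrist" else pose(o)@c["mount"]
    return c
def world(c,uv,z):
    K=c["intrinsics"];k=c["k1"]
    d=(np.atleast_2d(uv).astype(float)-K[:2,2])/K[0,0]; s=d.copy()
    for _ in range(20): s=d/(1+k*(s**2).sum(1,keepdims=True))
    r=np.c_[s,np.ones(len(s))]@c["T"][:3,:3].T; p=c["T"][:3,3]
    return p+r*((z-p[2])/r[:,2:])
def proj(c,P):
    q=(np.atleast_2d(P)-c["T"][:3,3])@c["T"][:3,:3]; s=q[:,:2]/q[:,2:]
    return s*(1+c["k1"]*(s**2).sum(1,keepdims=True))*c["intrinsics"][0,0]+c["intrinsics"][:2,2]
def save(c,name,crop=None,scale=1):
    im=c["pixels"][:,:,::-1]
    if crop: x0,y0,x1,y1=crop; im=im[y0:y1,x0:x1]
    cv2.imwrite(f"pics/{name}.png",cv2.resize(im,None,fx=scale,fy=scale,interpolation=cv2.INTER_CUBIC))
def green(c,roi=None):
    hsv=cv2.cvtColor(c["pixels"],cv2.COLOR_RGB2HSV)
    m=cv2.inRange(hsv,(65,90,25),(95,255,255))
    n,l,st,ce=cv2.connectedComponentsWithStats(m)
    return [(st[i,4],ce[i],cv2.minAreaRect(np.argwhere(l==i)[:,::-1].astype(np.float32))) for i in range(1,n) if st[i,4]>25]
def rel(target,x_dir=None):
    """shift in tool mm to put TCP at target"""
    T=pose(robot.get_obs()); return T[:3,:3].T@(np.array(target)-T[:3,3])*1000
E
python3 - <<'E'
from h import *
c=cam("scene"); save(c,"s1",(200,100,440,280),3.3)
c2=dict(c); save(c,"s2",(310,220,480,360),4)
for a,ce,r in green(c): print(a,ce.round(1),world(c,ce,0.013)[0].round(3),np.round(r[1],1))
E
```

```text
761 [531.2  51.1] [-0.757 -0.17   0.013] [24.7 42.5]
140 [331.5 189.5] [ 0.453 -0.077  0.013] [15.3  9.2]
140 [311.6 196.6] [ 0.531 -0.094  0.013] [15.7  9.4]
156 [351.8 216.8] [0.461 0.058 0.013] [15.4 10.2]
162 [336.2 227. ] [0.531 0.059 0.013] [15.8 10.2]
55 [381.  255.1] [0.47  0.233 0.013] [8. 6.]
50 [398.5 267.1] [0.449 0.301 0.013] [6.7 7.2]
55 [384.3 272.6] [0.501 0.289 0.013] [7.1 8.5]
57 [369.2 275. ] [0.547 0.267 0.013] [9.1 6.1]
166 [459.5 302.8] [0.368 0.509 0.013] [ 9.5 18.7]
```

View pics/s1.png

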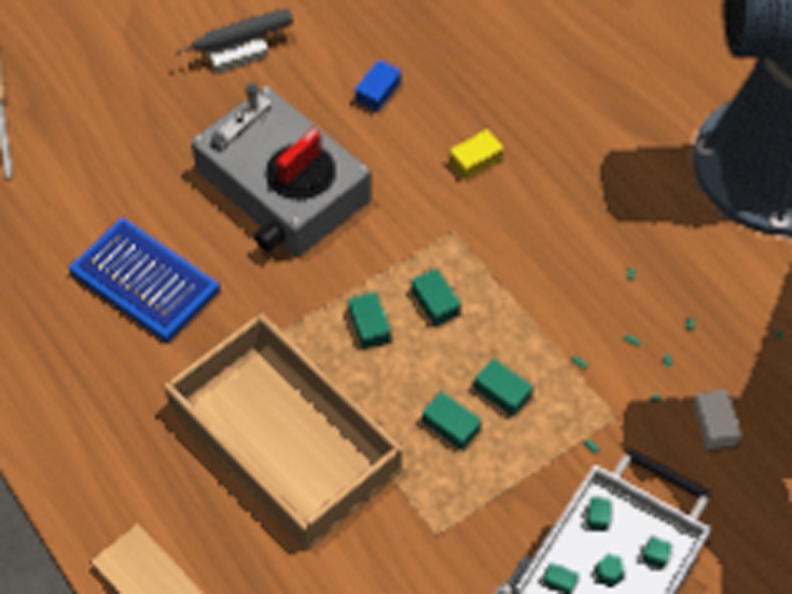

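View pics/s2.png

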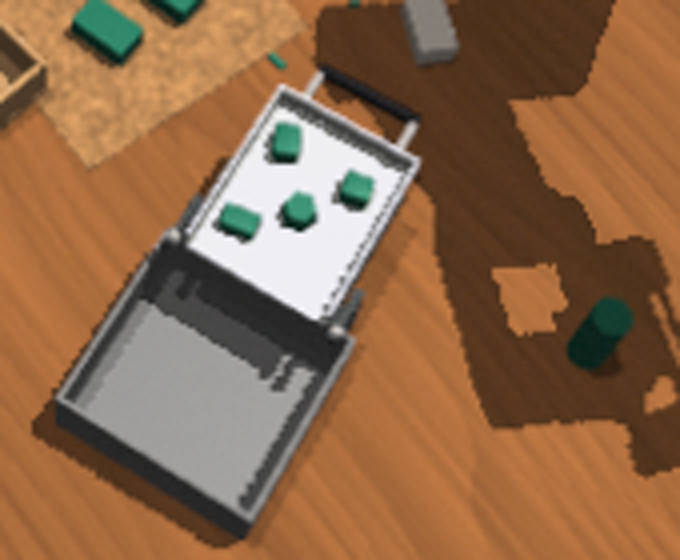

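The crops show the enclosure's top corners at s1 (193,145), (263,90), (370,180) and (297,235), with the red bar across it and the hasp post at (252,95). The box rim corners are at (262,318), (400,452), (310,530) and (168,385), and the tray bar runs from s2 (322,68) to (415,118).

```bash
python3 - <<'E'
from h import *
c=cam("scene")
A=lambda l:np.array(l,float)/3.3+[200,100]-0.35
B=lambda l:np.array(l,float)/4+[310,220]-.4
def p(n,P): print(n,P.round(3).tolist())
p("encl",world(c,A([(193,145),(263,90),(370,180),(297,235)]),.06))
p("disc",world(c,A([(302,172)]),.066)); p("red bar ends",world(c,A([(279,165),(319,135)]),.1))
p("post top",world(c,A([(252,90)]),.106)); p("pivot",world(c,A([(219,138)]),.066))
p("box rim",world(c,A([(262,318),(400,452),(308,532),(168,387)]),.055))
p("tray bar",world(c,B([(322,68),(415,118)]),.1))
p("hinge posts",world(c,B([(172,235),(340,330)]),.098)); p("tub rim",world(c,B([(165,240),(352,342),(245,525),(58,400)]),.064))
p("tube top",world(c,B([(613,310)]),.085))
o=robot.get_obs();print(o["time"])
for i,(a,ce,r) in enumerate(green(c)):
    if 130<a<170:
        q=cv2.boxPoints(r); w=world(c,q,.026); e=w[1]-w[0],w[2]-w[1]
        print(ce, world(c,ce,.016)[0].round(3),[(round(np.linalg.norm(v),3),round(np.degrees(np.arctan2(v[1],v[0])),0)) for v in e])
E
```

```text
encl [[0.579, -0.381, 0.06], [0.469, -0.405, 0.06], [0.441, -0.223, 0.06], [0.55, -0.206, 0.06]]
disc [[0.5, -0.272, 0.066]]
red bar ends [[0.528, -0.272, 0.1], [0.469, -0.282, 0.1]]
post top [[0.498, -0.377, 0.106]]
pivot [[0.551, -0.368, 0.066]]
box rim [[0.638, -0.139, 0.055], [0.609, 0.077, 0.055], [0.733, 0.097, 0.055], [0.763, -0.123, 0.055]]
tray bar [[0.437, 0.225, 0.1], [0.405, 0.302, 0.1]]
hinge posts [[0.624, 0.269, 0.098], [0.566, 0.403, 0.098]]
tub rim [[0.621, 0.26, 0.064], [0.553, 0.409, 0.064], [0.706, 0.471, 0.064], [0.764, 0.316, 0.064]]
tube top [[0.38, 0.51, 0.085]]
0.25
[331.5 189.5] [ 0.454 -0.076  0.016] [(np.float64(0.036), np.float64(-176.0)), (np.float64(0.063), np.float64(83.0))]
[311.58156028 196.58865248] [ 0.531 -0.092  0.016] [(np.float64(0.035), np.float64(169.0)), (np.float64(0.066), np.float64(73.0))]
[351.79113924 216.8164557 ] [0.462 0.059 0.016] [(np.float64(0.041), np.float64(-160.0)), (np.float64(0.057), np.float64(102.0))]
[336.17901235 227.0308642 ] [0.532 0.06  0.016] [(np.float64(0.039), np.float64(-159.0)), (np.float64(0.057), np.float64(104.0))]
[459.44242424 302.84242424] [0.37  0.51  0.016] [(np.float64(0.064), np.float64(-169.0)), (np.float64(0.029), np.float64(100.0))]
```

```bash
cat >> h.py <<'E'
def Tz(p,psi):
    T=np.eye(4);s,c=np.sin(psi),np.cos(psi);T[:3,:3]=np.array([[-s,c,0],[c,s,0],[0,0,-1]]);T[:3,:3]=np.c_[[-s,c,0],[c,s,0],[0,0,-1]];T[:3,3]=p;return T
def plan(wps,start=None):
    """wps: list of (x,y,z,yaw_y deg continuous); prints one row per call"""
    T=pose(robot.get_obs()) if start is None else Tz(start[:3],np.radians(start[3]))
    for w in wps:
        psi=np.degrees(np.arctan2(T[1,1],T[0,1])); dy=(w[3]-psi+180)%360-180
        n=max(1,int(np.ceil(np.linalg.norm(np.array(w[:3])-T[:3,3])/.2)),int(np.ceil(abs(dy)/35)))
        for k in range(n,0,-1):
            psi=np.degrees(np.arctan2(T[1,1],T[0,1])); dy=(w[3]-psi+180)%360-180
            G=Tz(T[:3,3]+(np.array(w[:3])-T[:3,3])/k,np.radians(psi+dy/k))
            D=np.linalg.inv(T)@G; v=np.round(D[:3,3]*1000,0); r=np.round(np.degrees(R.from_matrix(D[:3,:3]).as_rotvec()),0)
            print("row",v.astype(int).tolist(),r.astype(int).tolist())
            D=np.eye(4);D[:3,:3]=R.from_rotvec(np.radians(r)).as_matrix();D[:3,3]=v/1000;T=T@D
        print(" -> ",w,"got",T[:3,3].round(4))
E
python3 -c "
from h import *
plan([(.50,-.275,.24,-80.5)])"
```

```text
row [-113, -138, 2] [0, 0, 30]
row [-167, -62, 1] [0, 0, 30]
row [-176, 30, 2] [0, 0, 29]
row [-140, 111, 1] [0, 0, 30]
row [-65, 166, 2] [0, 0, 29]
 ->  (0.5, -0.275, 0.24, -80.5) got [ 0.5004 -0.2753  0.2397]
```

```bash

python3 -m crank '[-23,-28,0,0,0,6,0,-46,-55,1,0,0,12,0,-68,-83,1,0,0,18,0,-90,-110,2,0,0,24,0,-113,-138,2,0,0,30,0]'
python3 -m crank '[-33,-12,0,0,0,6,0,-67,-25,1,0,0,12,0,-100,-37,1,0,0,18,0,-134,-50,1,0,0,24,0,-167,-62,1,0,0,30,0]'
python3 -m crank '[-35,6,0,0,0,6,0,-70,12,1,0,0,12,0,-106,18,1,0,0,18,0,-141,24,2,0,0,24,0,-176,30,2,0,0,29,0]'
python3 -m crank '[-28,22,0,0,0,6,0,-56,44,1,0,0,12,0,-84,67,1,0,0,18,0,-112,89,1,0,0,24,0,-140,111,1,0,0,30,0]'
python3 -m crank '[-13,33,0,0,0,6,0,-26,66,1,0,0,12,0,-39,100,1,0,0,18,0,-52,133,2,0,0,24,0,-65,166,2,0,0,29,0]'
python3 -m crank '[0,0,0,0,0,0,0,0,0,0,0,0,0,0,0,0,0,0,0,0,0,0,0,0,0,0,0,0,0,0,0,0,0,0,0]'
python3 - <<'E'
from h import *
o=robot.get_obs();print(o["position"],np.degrees(o["q"]))
c=cam("wrist"); save(c,"w1")
print(pose(o).round(3))
E
```

```text
time: 0.67
position: [0.2903, 0.4055, 0.2454]
tool_rot: [0.444, 0.896, -0.0, 0.0]
ft_force: [0.1, -1.0, -0.2]
grip_width: 0.0869
grip_force: 0.0
time: 1.08
position: [0.343, 0.2351, 0.2447]
tool_rot: [0.661, 0.751, 0.0, 0.0]
ft_force: [0.7, -0.1, -0.2]
grip_width: 0.0869
grip_force: 0.0
time: 1.5
position: [0.396, 0.0645, 0.2427]
tool_rot: [0.828, 0.561, 0.0, 0.0]
ft_force: [0.4, 0.0, -0.2]
grip_width: 0.0868
grip_force: 0.0
time: 1.92
position: [0.4482, -0.1066, 0.2417]
tool_rot: [0.945, 0.327, 0.0, 0.0]
ft_force: [1.2, 0.1, 1.1]
grip_width: 0.0872
grip_force: 0.0
time: 2.33
position: [0.5007, -0.2768, 0.2393]
tool_rot: [0.997, 0.081, -0.0, -0.0]
ft_force: [1.0, 0.7, -0.2]
grip_width: 0.0869
grip_force: 0.0
time: 2.75
position: [0.5001, -0.2734, 0.2395]
tool_rot: [0.996, 0.084, -0.0, -0.0]
ft_force: [-0.3, 0.2, 0.3]
grip_width: 0.0871
grip_force: 0.0
[ 0.50011599 -0.27340093  0.23954986] [-3.98976129e+01  2.65492488e+01  9.05843199e+01  7.39971547e-03
  6.29322127e+01  4.04494512e+01]
[[ 0.986  0.168 -0.001  0.5  ]
 [ 0.168 -0.986  0.001 -0.273]
 [-0.001 -0.001 -1.     0.24 ]
 [ 0.     0.     0.     1.   ]]
```

View pics/w1.png

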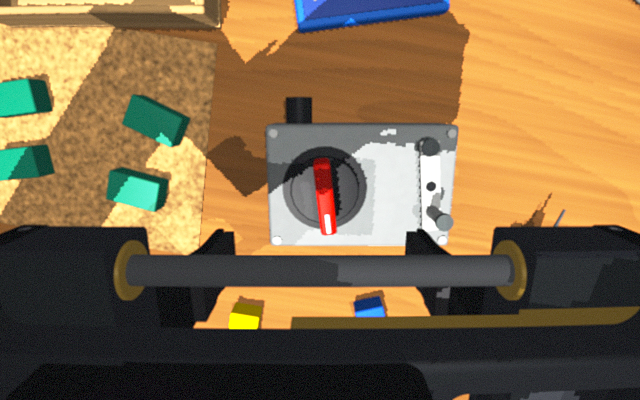

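The wrist view shows the red bar from (320,160) to (329,233), the hasp pivot at (428,147), the post cap at (440,218), and the enclosure's top corners at (267,127), (457,126), (447,245) and (271,244).

```bash
python3 - <<'E'
from h import *
c=cam("wrist")
def p(n,P): print(n,P.round(4).tolist())
E=world(c,[(267,127),(457,126),(447,245),(271,244)],.06);p("encl",E);p("mid",E.mean(0))
hsv=cv2.cvtColor(c["pixels"],cv2.COLOR_RGB2HSV); m=cv2.inRange(hsv,(0,150,60),(8,255,255))|cv2.inRange(hsv,(172,150,60),(180,255,255))
pts=np.argwhere(m>0)[:,::-1].astype(np.float32); print(len(pts),cv2.minAreaRect(pts))
p("bar",world(c,[(320,159),(329,234)],.103));
p("disc",world(c,[(325,188)],.067)); p("post",world(c,[(440,219)],.106));p("piv",world(c,[(428,147)],.068))
print("yaw x", [np.degrees(np.arctan2(*(E[i]-E[j])[1::-1])) for i,j in ((0,3),(1,2))], [np.degrees(np.arctan2(*(E[i]-E[j])[1::-1]))-90 for i,j in ((0,1),(3,2))])
E
```

```text
encl [[0.5462, -0.2168, 0.06], [0.5769, -0.3885, 0.06], [0.4618, -0.4097, 0.06], [0.4335, -0.2356, 0.06]]
mid [0.5046, -0.3126, 0.06]
1173 ((324.674072265625, 195.9795379638672), (76.99837493896484, 17.935131072998047), 83.2901611328125)
bar [[0.5311, -0.2686, 0.103], [0.4691, -0.2869, 0.103]]
disc [[0.5004, -0.2785, 0.067]]
post [[0.4988, -0.3763, 0.106]]
piv [[0.5538, -0.364, 0.068]]
yaw x [np.float64(9.487717252308663), np.float64(10.415745061115643)] [np.float64(10.110986686838984), np.float64(9.264381850982716)]
```

```bash
python3 -c "
from h import *
plan([(.4993,-.278,.16,-73.6),(.4993,-.278,.100,-73.6)])"
```

```text
row [-2, 4, 80] [0, 0, -7]
 ->  (0.4993, -0.278, 0.16, -73.6) got [ 0.4991 -0.278   0.1598]
row [0, 0, 60] [0, 0, 0]
 ->  (0.4993, -0.278, 0.1, -73.6) got [ 0.4991 -0.278   0.0998]
```

```bash

python3 -m crank '[-2,4,20,0,0,-3,0,-2,4,40,0,0,-7,0,-2,4,60,0,0,-7,0,-2,4,80,0,0,-7,0,-2,4,80,0,0,-7,0]'
python3 -m crank '[0,0,20,0,0,0,60,0,0,40,0,0,0,60,0,0,52,0,0,0,60,0,0,60,0,0,0,60,0,0,60,0,0,0,60]' 25
python3 -m crank '[0,0,0,0,0,0,220,0,0,0,0,0,0,220,0,0,0,0,0,0,220,0,0,0,0,0,0,220,0,0,0,0,0,0,220]' 25
python3 -m crank '[0,0,0,0,0,0,220,0,0,0,0,0,0,220,0,0,0,0,0,0,220,0,0,0,0,0,0,220,0,0,0,0,0,0,220]' 25
```

```text
time: 3.27
position: [0.4972, -0.2769, 0.1563]
tool_rot: [0.99, 0.144, -0.003, -0.003]
ft_force: [-1.2, 0.4, -0.7]
grip_width: 0.0872
grip_force: 0.0
time: 3.68
position: [0.4989, -0.2786, 0.0989]
tool_rot: [0.99, 0.144, -0.001, -0.001]
ft_force: [-0.2, 0.4, 0.2]
grip_width: 0.0677
grip_force: 0.0
time: 4.1
position: [0.4996, -0.2796, 0.1003]
tool_rot: [0.99, 0.144, 0.0, 0.001]
ft_force: [-0.4, 0.2, -0.5]
grip_width: 0.0407
grip_force: 0.0
time: 4.52
position: [0.4987, -0.2778, 0.0994]
tool_rot: [0.99, 0.143, -0.001, -0.002]
ft_force: [1.2, 3.6, 4.4]
grip_width: 0.0138
grip_force: 16.5
```

Gripped at 14 mm, the bar's width. Turning it.

```bash

python3 -m crank '[0,0,0,0,0,-5,220,0,0,0,0,0,-10,220,0,0,0,0,0,-16,220,0,0,0,0,0,-22,220,0,0,0,0,0,-28,220]'
python3 -m crank '[0,0,0,0,0,-6,220,0,0,0,0,0,-12,220,0,0,0,0,0,-18,220,0,0,0,0,0,-24,220,0,0,0,0,0,-30,220]'
python3 -m crank '[0,0,0,0,0,-6,220,0,0,0,0,0,-12,220,0,0,0,0,0,-18,220,0,0,0,0,0,-23,220,0,0,0,0,0,-26,220]'
python3 -m crank '[0,0,0,0,0,-1,220,0,0,0,0,0,-2,220,0,0,0,0,0,-2,220,0,0,0,0,0,-2,220,0,0,0,0,0,-2,220]'
python3 -c "
from h import *
o=robot.get_obs();T=pose(o);print(np.degrees(np.arctan2(T[1,0],T[0,0])),o['moment'],o['grip_width'],o['position'])"
```

```text
time: 4.93
position: [0.4986, -0.2777, 0.0994]
tool_rot: [0.925, 0.381, -0.0, -0.002]
ft_force: [-0.1, 4.7, 2.8]
grip_width: 0.0135
grip_force: 25.0
time: 5.35
position: [0.4985, -0.2776, 0.0994]
tool_rot: [0.794, 0.607, 0.0, -0.002]
ft_force: [-0.7, 3.5, 3.1]
grip_width: 0.0141
grip_force: 25.0
time: 5.77
position: [0.4984, -0.2776, 0.0994]
tool_rot: [0.638, 0.77, 0.001, -0.002]
ft_force: [0.0, 4.5, 3.2]
grip_width: 0.0143
grip_force: 25.0
time: 6.18
position: [0.4984, -0.2778, 0.0994]
tool_rot: [0.627, 0.779, 0.001, -0.002]
ft_force: [-1.5, 5.1, 3.2]
grip_width: 0.0147
grip_force: 25.0
102.40302769435142 [ 0.85740254  0.2524257  -0.58047934] 0.014658369642011894 [ 0.49841204 -0.27775154  0.09938655]
```

```bash
python3 -c "
from h import *
s=(.4985,-.2778,.0994,12.4)
plan([(.4985,-.2778,.16,12.4),(.4988,-.3763,.16,12.4),(.4988,-.3763,.101,12.4)],s)
T=Tz((0,0,0),np.radians(12.4))[:3,:3]
P=lambda a:np.array([.06*np.cos(np.radians(a)),.06*np.sin(np.radians(a)),0])
print([(T.T@(P(a)-P(191.6))*1000).round().tolist()[:2] for a in (195,200,206,213,220,228,236,244,252,260,268,276,282,284)])"
```

```text
row [0, 0, -61] [0, 0, 0]
 ->  (0.4985, -0.2778, 0.16, 12.4) got [ 0.4985 -0.2778  0.1604]
row [-96, -21, 0] [0, 0, 0]
 ->  (0.4988, -0.3763, 0.16, 12.4) got [ 0.4986 -0.3761  0.1604]
row [0, 0, 59] [0, 0, 0]
 ->  (0.4988, -0.3763, 0.101, 12.4) got [ 0.4986 -0.3761  0.1014]
[[-4.0, 0.0], [-9.0, 1.0], [-15.0, 2.0], [-22.0, 4.0], [-29.0, 7.0], [-36.0, 11.0], [-42.0, 17.0], [-48.0, 23.0], [-53.0, 30.0], [-56.0, 37.0], [-59.0, 45.0], [-60.0, 53.0], [-61.0, 60.0], [-61.0, 62.0]]
```

```bash

python3 -m crank '[0,0,0,0,0,0,110,0,0,0,0,0,0,110,0,0,-10,0,0,0,110,0,0,-40,0,0,0,110,0,0,-61,0,0,0,110]'
python3 -m crank '[-32,-7,0,0,0,0,110,-64,-14,0,0,0,0,110,-96,-21,0,0,0,0,110,-96,-21,0,0,0,0,110,-96,-21,0,0,0,0,110]'
python3 -c "
from h import *
c=cam('wrist');save(c,'w2');print(pose(robot.get_obs()).round(4),robot.get_obs()['grip_width'])"
```

```text
time: 6.6
position: [0.4998, -0.2802, 0.162]
tool_rot: [0.625, 0.78, -0.0, 0.001]
ft_force: [-0.0, -0.3, 0.1]
grip_width: 0.0399
grip_force: 0.0
time: 7.02
position: [0.4998, -0.3804, 0.1614]
tool_rot: [0.627, 0.779, -0.0, 0.002]
ft_force: [0.0, 0.4, -0.0]
grip_width: 0.0495
grip_force: 0.0
[[-2.160e-01  9.764e-01  4.000e-04  4.995e-01]
 [ 9.764e-01  2.160e-01 -6.000e-04 -3.784e-01]
 [-6.000e-04  3.000e-04 -1.000e+00  1.609e-01]
 [ 0.000e+00  0.000e+00  0.000e+00  1.000e+00]] 0.04931247936650576
```

View pics/w2.png

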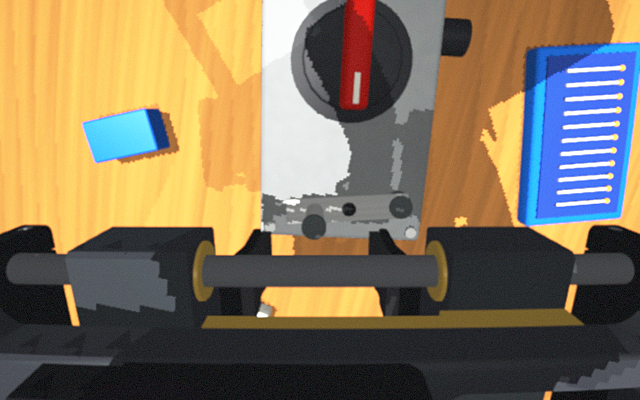

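The handle now lies along the long side, which is off. The post cap is at (313,225) and the pivot at (401,206).

```bash
python3 -c "
from h import *
c=cam('wrist');print(world(c,[(313,226)],.106),world(c,[(401,206)],.068))"
python3 -m crank '[0,0,20,0,0,0,110,0,0,40,0,0,0,110,0,0,59,0,0,0,110,0,0,59,0,0,0,110,0,0,59,0,0,0,110]'
python3 -m crank '[0,0,0,0,0,0,225,0,0,0,0,0,0,225,0,0,0,0,0,0,225,0,0,0,0,0,0,225,0,0,0,0,0,0,225]' 20
```

```text
[[ 0.49516082 -0.37744738  0.106     ]] [[ 0.55452195 -0.36243548  0.068     ]]
time: 7.53
position: [0.4992, -0.3757, 0.1008]
tool_rot: [0.625, 0.781, 0.0, -0.002]
ft_force: [0.5, -0.0, 0.3]
grip_width: 0.0493
grip_force: 0.0
time: 7.95
position: [0.4999, -0.3778, 0.1023]
tool_rot: [0.626, 0.78, -0.0, 0.001]
ft_force: [0.2, -0.2, -0.3]
grip_width: 0.0238
grip_force: 0.0
```

```bash

python3 -m crank '[0,0,0,0,0,0,225,0,0,0,0,0,0,225,0,0,0,0,0,0,225,0,0,0,0,0,0,225,0,0,0,0,0,0,225]' 20
python3 -m crank '[-4,0,0,0,0,0,225,-9,1,0,0,0,0,225,-15,2,0,0,0,0,225,-22,4,0,0,0,0,225,-29,7,0,0,0,0,225]'
python3 -m crank '[-7,4,0,0,0,0,225,-13,10,0,0,0,0,225,-19,16,0,0,0,0,225,-24,23,0,0,0,0,225,-27,30,0,0,0,0,225]'
python3 -m crank '[-2,4,0,0,0,0,225,-3,8,0,0,0,0,225,-4,16,0,0,0,0,225,-5,23,0,0,0,0,225,-5,25,0,0,0,0,225]'
python3 -m crank '[0,0,0,0,0,0,225,0,0,0,0,0,0,225,0,0,0,0,0,0,225,0,0,0,0,0,0,225,0,0,0,0,0,0,225]'
```

```text
time: 8.37
position: [0.4958, -0.3783, 0.102]
tool_rot: [0.625, 0.781, -0.002, -0.003]
ft_force: [-10.5, -3.2, 4.8]
grip_width: 0.0111
grip_force: 20.0
time: 8.78
position: [0.5094, -0.405, 0.102]
tool_rot: [0.625, 0.781, -0.002, -0.003]
ft_force: [-6.8, -0.8, 6.1]
grip_width: 0.011
grip_force: 20.0
time: 9.2
position: [0.5462, -0.4282, 0.1022]
tool_rot: [0.625, 0.781, -0.003, 0.001]
ft_force: [-6.5, -7.4, 0.0]
grip_width: 0.0112
grip_force: 20.0
time: 9.62
position: [0.5659, -0.4277, 0.102]
tool_rot: [0.624, 0.781, -0.007, -0.005]
ft_force: [-23.1, -9.9, 8.8]
grip_width: 0.0108
grip_force: 20.0
time: 10.03
position: [0.5657, -0.4278, 0.1021]
tool_rot: [0.625, 0.781, -0.006, -0.005]
ft_force: [-17.6, -8.0, 6.1]
grip_width: 0.0112
grip_force: 20.0
```

```bash
python3 -c "
from h import *
plan([(.5657,-.4278,.22,12.4),(.421,.2635,.23,23.5)])"
```

```text
row [0, -2, -118] [-1, 0, 0]
 ->  (0.5657, -0.4278, 0.22, 12.4) got [ 0.5655 -0.4277  0.2201]
row [177, 3, -3] [0, 0, -3]
row [176, 12, -2] [0, 0, -3]
row [175, 21, -3] [0, 0, -2]
row [174, 27, -2] [0, 0, -3]
 ->  (0.421, 0.2635, 0.23, 23.5) got [0.4214 0.2632 0.2296]
```

```bash

python3 -m crank '[0,0,0,0,0,0,130,0,0,0,0,0,0,130,0,0,0,0,0,0,130,0,0,0,0,0,0,130,0,0,0,0,0,0,130]'
python3 -m crank '[0,0,-20,0,0,0,130,0,0,-50,0,0,0,130,0,0,-90,0,0,0,130,0,0,-118,0,0,0,130,0,0,-118,0,0,0,130]'
python3 -m crank '[35,1,0,0,0,0,130,71,1,-1,0,0,-1,130,106,2,-2,0,0,-2,130,142,2,-2,0,0,-2,130,177,3,-3,0,0,-3,130]'
python3 -m crank '[35,2,0,0,0,0,130,70,5,-1,0,0,-1,130,106,7,-1,0,0,-2,130,141,10,-2,0,0,-2,130,176,12,-2,0,0,-3,130]'
python3 -m crank '[35,4,0,0,0,0,145,70,8,-1,0,0,-1,145,105,13,-2,0,0,-2,145,140,17,-2,0,0,-2,145,175,21,-3,0,0,-2,145]'
python3 -m crank '[35,5,0,0,0,0,160,70,11,-1,0,0,-1,160,104,16,-1,0,0,-2,160,150,23,-2,0,0,-3,160,174,27,-2,0,0,-3,160]'
python3 -m crank '[0,0,0,0,0,0,160,0,0,0,0,0,0,160,0,0,0,0,0,0,160,0,0,0,0,0,0,160,0,0,0,0,0,0,160]'
python3 -c "
from h import *
print(robot.get_obs()['grip_width']); c=cam('wrist');save(c,'w3')"
```

```text
time: 10.45
position: [0.5734, -0.4236, 0.1016]
tool_rot: [0.626, 0.78, 0.0, 0.0]
ft_force: [1.3, -0.1, -0.1]
grip_width: 0.0363
grip_force: 0.0
time: 10.87
position: [0.5771, -0.4258, 0.2277]
tool_rot: [0.625, 0.78, -0.0, 0.007]
ft_force: [0.4, -0.7, 1.1]
grip_width: 0.0424
grip_force: 0.0
time: 11.28
position: [0.5371, -0.2477, 0.2219]
tool_rot: [0.605, 0.796, 0.0, -0.001]
ft_force: [1.2, 0.5, 0.1]
grip_width: 0.0428
grip_force: 0.0
time: 11.7
position: [0.5018, -0.0752, 0.2244]
tool_rot: [0.584, 0.812, 0.0, -0.0]
ft_force: [1.1, 0.2, 0.2]
grip_width: 0.043
grip_force: 0.0
time: 12.12
position: [0.4656, 0.0973, 0.2273]
tool_rot: [0.569, 0.822, 0.0, -0.0]
ft_force: [0.3, 0.6, 0.4]
grip_width: 0.038
grip_force: 0.0
time: 12.53
position: [0.4292, 0.2708, 0.2294]
tool_rot: [0.547, 0.837, 0.0, -0.001]
ft_force: [1.1, -0.8, -0.2]
grip_width: 0.0326
grip_force: 0.0
time: 12.95
position: [0.431, 0.2664, 0.2294]
tool_rot: [0.549, 0.836, -0.0, -0.0]
ft_force: [-0.1, 0.4, -0.3]
grip_width: 0.0322
grip_force: 0.0
0.0321634502242082
```

View pics/w3.png

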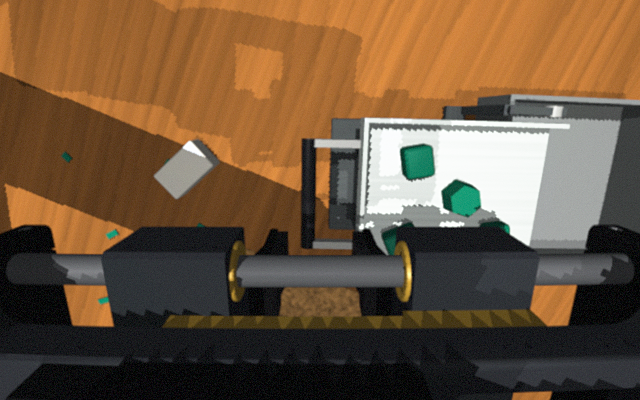

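The bar runs from (309,140) to (307,246), just ahead of the gripper.

```bash
python3 - <<'E'
from h import *
c=cam("wrist"); P=world(c,[(309,141),(307.5,246)],.098); print(P,np.linalg.norm(P[1]-P[0]),np.degrees(np.arctan2(*(P[0]-P[1])[1::-1])))
m=P.mean(0); print(m, c["T"][:3,3])
W=world(c,[(367,123),(362,228),(567,126)],.1);print(W)
plan([(m[0],m[1],.18,23.5),(m[0],m[1],.104,23.5)])
E
```

```text
[[0.40504381 0.3050687  0.098     ]
 [0.43821632 0.22370001 0.098     ]] 0.08787080398843312 112.17981374769616
[0.42163006 0.26438435 0.098     ] [0.40433855 0.32823519 0.36652596]
[[0.4404988  0.33560614 0.1       ]
 [0.47314951 0.25713548 0.1       ]
 [0.58607793 0.39780868 0.1       ]]
row [2, -10, 50] [0, 0, 0]
 ->  (np.float64(0.42163006321336405), np.float64(0.26438435468771904), 0.18, 23.5) got [0.4211 0.2644 0.1795]
row [0, 1, 76] [0, 0, 0]
 ->  (np.float64(0.42163006321336405), np.float64(0.26438435468771904), 0.104, 23.5) got [0.422  0.2648 0.1035]
```

```bash

python3 -m crank '[1,-5,25,0,0,0,160,2,-10,50,0,0,0,160,2,-10,50,0,0,0,160,2,-9,90,0,0,1,160,2,-9,110,0,0,1,160]'
python3 -m crank '[0,0,8,0,0,0,160,0,0,16,0,0,0,160,0,0,16,0,0,0,160,0,0,16,0,0,0,160,0,0,16,0,0,0,160]'
python3 -m crank '[0,0,0,0,0,0,230,0,0,0,0,0,0,230,0,0,0,0,0,0,230,0,0,0,0,0,0,230,0,0,0,0,0,0,230]' 25
python3 -m crank '[0,0,0,0,0,0,230,0,0,0,0,0,0,230,0,0,0,0,0,0,230,0,0,0,0,0,0,230,0,0,0,0,0,0,230]' 25
python3 - <<'E'
import numpy as np
r=190
for t in np.arange(.1,1.15,.1): print(round(t,2),round(r*(1-np.cos(t))),round(-r*np.sin(t)))
E
```

```text
time: 13.47
position: [0.4225, 0.2654, 0.1188]
tool_rot: [0.556, 0.831, 0.0, 0.0]
ft_force: [-0.6, -0.7, 0.5]
grip_width: 0.0323
grip_force: 0.0
time: 13.88
position: [0.4226, 0.2661, 0.1047]
tool_rot: [0.555, 0.832, 0.001, 0.001]
ft_force: [0.8, 0.2, 0.0]
grip_width: 0.0324
grip_force: 0.0
time: 14.3
position: [0.4209, 0.2656, 0.1038]
tool_rot: [0.555, 0.832, -0.001, -0.0]
ft_force: [-1.0, -0.6, 3.8]
grip_width: 0.011
grip_force: 25.1
time: 14.72
position: [0.4209, 0.2656, 0.1037]
tool_rot: [0.555, 0.832, -0.001, -0.0]
ft_force: [-2.6, -0.9, 4.8]
grip_width: 0.0111
grip_force: 25.0
0.1 1 -19
0.2 4 -38
0.3 8 -56
0.4 15 -74
0.5 23 -91
0.6 33 -107
0.7 45 -122
0.8 58 -136
0.9 72 -149
1.0 87 -160
1.1 104 -169
```

```bash

python3 -m crank '[0,0,-13,0,0,0,230,0,2,-26,0,0,0,230,0,4,-40,0,0,0,230,0,7,-53,0,0,0,230,0,11,-65,0,0,0,230]'
python3 -m crank '[0,5,-12,0,0,0,230,0,11,-24,0,0,0,230,0,18,-36,0,0,0,230,0,25,-47,0,0,0,230,0,34,-57,0,0,0,230]'
python3 -m crank '[0,9,-10,0,0,0,230,0,18,-19,0,0,0,230,0,28,-28,0,0,0,230,0,39,-36,0,0,0,230,0,51,-43,0,0,0,230]'
python3 -m crank '[0,0,0,0,0,0,230,0,0,0,0,0,0,230,0,0,0,0,0,0,230,0,0,0,0,0,0,230,0,0,0,0,0,0,230]'
python3 - <<'E'
from h import *
c=cam("scene"); save(c,"s3",(310,200,480,330),4.5)
for a,ce,r in green(c): print(a,ce.round(1))
E
```

```text
time: 15.13
position: [0.4308, 0.2696, 0.1684]
tool_rot: [0.555, 0.832, -0.001, -0.001]
ft_force: [-0.6, -2.0, -2.6]
grip_width: 0.011
grip_force: 25.0
time: 15.55
position: [0.4587, 0.2811, 0.2248]
tool_rot: [0.555, 0.832, -0.006, -0.003]
ft_force: [-9.5, -5.8, 4.9]
grip_width: 0.0112
grip_force: 25.0
time: 15.97
position: [0.506, 0.3005, 0.27]
tool_rot: [0.555, 0.832, -0.005, -0.003]
ft_force: [-11.3, -7.0, 16.3]
grip_width: 0.0114
grip_force: 25.0
time: 16.38
position: [0.5081, 0.3013, 0.271]
tool_rot: [0.555, 0.832, -0.002, -0.001]
ft_force: [-9.3, -5.3, 16.4]
grip_width: 0.0108
grip_force: 25.0
141 [331.5 189.5]
141 [311.6 196.6]
153 [352.2 217.3]
165 [336.3 227.2]
160 [459.4 302.8]
50 [355.9 305.4]
52 [370.9 326.7]
48 [345.9 327.6]
50 [361.  336.9]
```

View pics/s3.png

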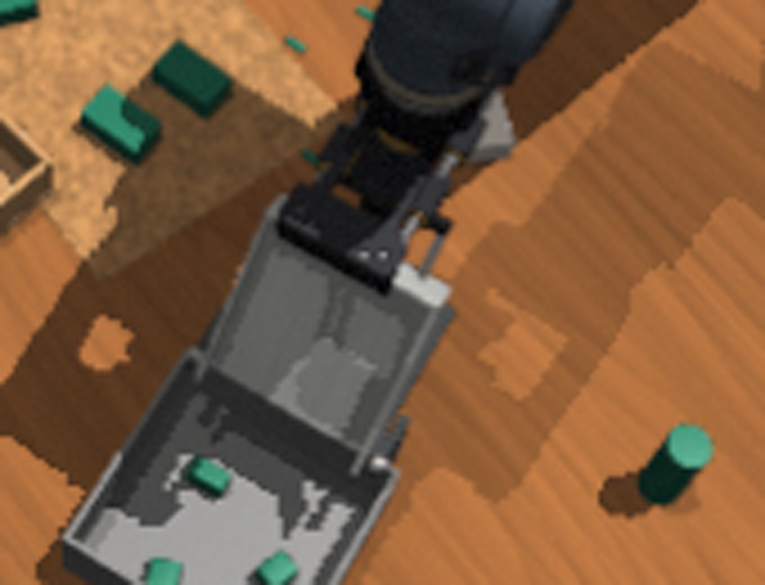

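All four offcuts are in the tub, at scene pixels (356,305), (371,327), (346,328) and (361,337). Lowering the tray.

```bash

python3 -m crank '[0,-12,7,0,0,0,230,0,-23,15,0,0,0,230,0,-33,24,0,0,0,230,0,-42,33,0,0,0,230,0,-51,43,0,0,0,230]'
python3 -m crank '[0,-8,10,0,0,0,230,0,-16,21,0,0,0,230,0,-23,33,0,0,0,230,0,-29,45,0,0,0,230,0,-34,57,0,0,0,230]'
python3 -m crank '[0,-4,12,0,0,0,230,0,-7,25,0,0,0,230,0,-9,39,0,0,0,230,0,-11,52,0,0,0,230,0,-11,65,0,0,0,230]'
python3 -m crank '[0,0,0,0,0,0,230,0,0,0,0,0,0,160,0,0,0,0,0,0,160,0,0,0,0,0,0,160,0,0,0,0,0,0,160]'
python3 -m crank '[0,0,-10,0,0,0,160,0,0,-40,0,0,0,160,0,0,-80,0,0,0,160,0,0,-110,0,0,0,160,0,0,-110,0,0,0,160]'
python3 - <<'E'
from h import *
c=cam("scene")
for a,ce,r in green(c): print(a,ce.round(1))
E
```

```text
time: 16.85
position: [0.4607, 0.2819, 0.2256]
tool_rot: [0.555, 0.832, -0.002, -0.001]
ft_force: [-4.8, -2.7, 2.9]
grip_width: 0.0112
grip_force: 25.0
time: 17.27
position: [0.4313, 0.2698, 0.168]
tool_rot: [0.555, 0.832, 0.0, 0.0]
ft_force: [-1.4, 0.3, 1.1]
grip_width: 0.011
grip_force: 25.0
time: 17.68
position: [0.4209, 0.2656, 0.1026]
tool_rot: [0.555, 0.832, -0.0, -0.0]
ft_force: [-2.0, -0.7, 0.1]
grip_width: 0.0106
grip_force: 25.1
time: 18.1
position: [0.4225, 0.2661, 0.1043]
tool_rot: [0.555, 0.832, 0.001, 0.001]
ft_force: [0.5, 0.5, 0.1]
grip_width: 0.0284
grip_force: 0.0
time: 18.52
position: [0.4254, 0.2674, 0.2204]
tool_rot: [0.555, 0.832, 0.006, 0.004]
ft_force: [0.9, 0.6, 0.6]
grip_width: 0.0321
grip_force: 0.0
70 [518.9  55.9]
140 [331.5 189.5]
141 [311.6 196.6]
164 [352. 217.]
171 [336.5 227. ]
159 [459.5 302.7]
50 [355.8 305.4]
52 [370.9 326.7]
48 [345.9 327.6]
50 [361.  336.9]
```

```bash
python3 -c "
from h import *
plan([(.56,-.125,.31,7.7)])"
```

```text
row [-138, -8, -31] [1, 0, 5]
row [-138, 4, -31] [0, 0, 5]
row [-138, 15, -30] [0, 0, 5]
 ->  (0.56, -0.125, 0.31, 7.7) got [ 0.5598 -0.1255  0.3099]
```

```bash

python3 -m crank '[-28,-2,-6,0,0,1,110,-55,-3,-12,0,0,2,80,-83,-5,-18,0,0,3,80,-110,-6,-24,0,0,4,80,-138,-8,-31,0,0,5,80]'
python3 -m crank '[-28,1,-6,0,0,1,80,-55,2,-12,0,0,2,80,-83,3,-18,0,0,3,80,-110,3,-24,0,0,4,80,-138,4,-31,0,0,5,80]'
python3 -m crank '[-28,3,-6,0,0,1,80,-55,6,-12,0,0,2,80,-83,9,-18,0,0,3,80,-125,14,-28,0,0,5,80,-138,15,-30,0,0,5,80]'
python3 -m crank '[0,0,0,0,0,0,80,0,0,0,0,0,0,80,0,0,0,0,0,0,80,0,0,0,0,0,0,80,0,0,0,0,0,0,80]'
python3 - <<'E'
from h import *
c=cam("wrist"); save(c,"w4"); print(c["T"][:3,3])
for a,ce,r in green(c):
    if a>300:
        q=cv2.boxPoints(r); w=world(c,q,.026); e=w[1]-w[0],w[2]-w[1]
        print(a,ce.round(1), world(c,ce,.02)[0].round(4),[(round(np.linalg.norm(v),3),round(np.degrees(np.arctan2(v[1],v[0])),0)) for v in e])
E
```

```text
time: 18.98
position: [0.4665, 0.1342, 0.2441]
tool_rot: [0.591, 0.807, -0.001, -0.001]
ft_force: [0.3, -0.2, 0.9]
grip_width: 0.0564
grip_force: 0.0
time: 19.4
position: [0.5117, 0.0038, 0.2749]
tool_rot: [0.626, 0.78, -0.001, -0.001]
ft_force: [-0.5, 0.4, 1.2]
grip_width: 0.0595
grip_force: 0.0
time: 19.82
position: [0.5591, -0.1312, 0.3062]
tool_rot: [0.66, 0.751, -0.0, 0.002]
ft_force: [1.6, 0.1, 0.9]
grip_width: 0.06
grip_force: 0.0
time: 20.23
position: [0.5565, -0.1249, 0.3051]
tool_rot: [0.658, 0.753, -0.0, -0.001]
ft_force: [-0.7, 0.4, -0.7]
grip_width: 0.0596
grip_force: 0.0
[ 0.54783966 -0.0582631   0.44225006]
831 [260.4  13.1] [0.4652 0.0433 0.02  ] [(np.float64(0.034), np.float64(15.0)), (np.float64(0.031), np.float64(-75.0))]
991 [320.1  16.4] [0.5332 0.0486 0.02  ] [(np.float64(0.032), np.float64(14.0)), (np.float64(0.038), np.float64(-74.0))]
1354 [241.6 117.2] [ 0.4538 -0.0755  0.02  ] [(np.float64(0.055), np.float64(83.0)), (np.float64(0.036), np.float64(-4.0))]
1202 [302.7 139.8] [ 0.5306 -0.0928  0.02  ] [(np.float64(0.055), np.float64(72.0)), (np.float64(0.032), np.float64(-17.0))]
```

View pics/w4.png

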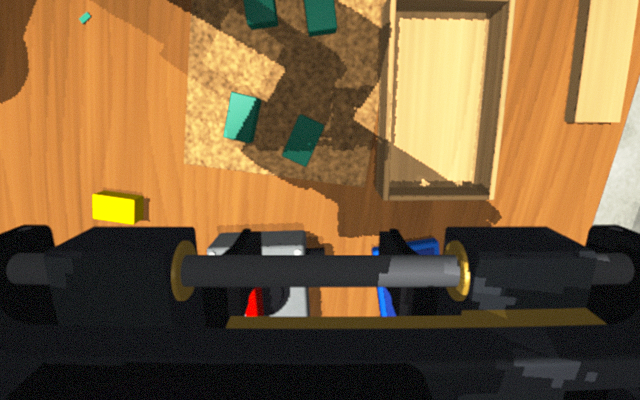

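The blocks are at (260,13), (320,16), (242,117) and (303,140). The box rim's near corners are at about (379,197) and (494,199), with the right outer edge running up to (514,0).

```bash
python3 - <<'E'
from h import *
c=cam("wrist")
W=world(c,[(379,196),(494,199),(514,0),(388,0)],.055); print(W.round(4))
for i,j in ((0,1),): print(np.degrees(np.arctan2(*(W[j]-W[i])[1::-1])),np.linalg.norm(W[1]-W[0]))
print(np.degrees(np.arctan2(*(W[2]-W[1])[1::-1]))-90,np.degrees(np.arctan2(*(W[3]-W[0])[1::-1]))-90)
y=np.radians(7.5); ex=np.array([np.cos(y),np.sin(y)]);ey=np.array([-ex[1],ex[0]])
print("centre",(W[0]+W[1])[:2]/2+.112*ey)
C=np.array([.686,-.0215])
for bx,by in ((-.018,-.072),(.018,-.024),(-.018,.024),(.018,.072)): print((C+bx*ex+by*ey).round(4))
plan([(.5306,-.0928,.10,-17),(.5306,-.0928,.028,-17)])
E
```

```text
[[ 0.6291 -0.143   0.055 ]
 [ 0.7661 -0.1281  0.055 ]
 [ 0.7342  0.0854  0.055 ]
 [ 0.6024  0.065   0.055 ]]
6.187992386160226 0.13773888400933038
8.48232340351592 7.325536588304189
centre [ 0.68298641 -0.02452653]
[ 0.6776 -0.0952]
[ 0.707  -0.0429]
[ 6.65e-01 -1.00e-04]
[0.6944 0.0522]
row [18, -11, 103] [0, 0, 12]
row [15, -14, 102] [0, 0, 13]
 ->  (0.5306, -0.0928, 0.1, -17) got [ 0.5307 -0.0929  0.1005]
row [0, 0, 72] [0, 0, 0]
 ->  (0.5306, -0.0928, 0.028, -17) got [ 0.5306 -0.0928  0.0285]
```

```bash

python3 -m crank '[4,-2,21,0,0,3,80,8,-4,41,0,0,6,80,12,-7,62,0,0,9,80,16,-9,82,0,0,11,80,18,-11,103,0,0,12,80]'
python3 -m crank '[3,-3,21,0,0,3,80,6,-6,41,0,0,6,80,9,-8,62,0,0,9,80,13,-12,90,0,0,12,80,15,-14,102,0,0,13,80]'
python3 -m crank '[0,0,15,0,0,0,80,0,0,35,0,0,0,80,0,0,55,0,0,0,80,0,0,66,0,0,0,80,0,0,72,0,0,0,80]'
python3 -m crank '[0,0,0,0,0,0,200,0,0,0,0,0,0,200,0,0,0,0,0,0,200,0,0,0,0,0,0,200,0,0,0,0,0,0,200]' 20
python3 -m crank '[0,0,0,0,0,0,200,0,0,0,0,0,0,200,0,0,0,0,0,0,200,0,0,-20,0,0,0,200,0,0,-50,0,0,0,200]' 20
python3 -c "
from h import *
o=robot.get_obs();T=pose(o);y=np.degrees(np.arctan2(T[1,1],T[0,1]));print(y)
p=o['position'];plan([(p[0],p[1],.115,y),(.676,-.0965,.115,7.6),(.676,-.0965,.0365,7.6)])"
```

```text
time: 20.75
position: [0.5438, -0.1091, 0.202]
tool_rot: [0.734, 0.679, 0.0, 0.0]
ft_force: [-0.0, 0.1, -0.4]
grip_width: 0.0601
grip_force: 0.0
time: 21.17
position: [0.5293, -0.0926, 0.098]
tool_rot: [0.807, 0.591, -0.001, -0.002]
ft_force: [-0.7, 0.7, -0.6]
grip_width: 0.0598
grip_force: 0.0
time: 21.58
position: [0.5305, -0.0934, 0.0272]
tool_rot: [0.806, 0.592, -0.001, -0.001]
ft_force: [-0.2, -0.1, -0.6]
grip_width: 0.0599
grip_force: 0.0
time: 22.0
position: [0.5317, -0.0943, 0.0295]
tool_rot: [0.806, 0.592, 0.0, 0.001]
ft_force: [-0.8, 0.8, 0.0]
grip_width: 0.0343
grip_force: 0.2
time: 22.42
position: [0.5292, -0.0934, 0.0769]
tool_rot: [0.806, 0.592, -0.002, -0.003]
ft_force: [0.4, -0.1, -0.1]
grip_width: 0.0341
grip_force: 20.0
-17.458746492055305
row [0, 0, -38] [0, 0, 0]
 ->  (np.float64(0.5291691284391322), np.float64(-0.09342546855896616), 0.115, np.float64(-17.458746492055305)) got [ 0.5294 -0.0935  0.1149]
row [41, 141, -1] [0, 0, -25]
 ->  (0.676, -0.0965, 0.115, 7.6) got [ 0.6762 -0.0967  0.115 ]
row [0, 0, 78] [0, 0, 0]
 ->  (0.676, -0.0965, 0.0365, 7.6) got [ 0.6757 -0.0965  0.037 ]
```

```bash

python3 -m crank '[0,0,-30,0,0,0,200,0,0,-38,0,0,0,200,0,0,-38,0,0,0,200,0,0,-38,0,0,0,200,0,0,-38,0,0,0,200]'
python3 -m crank '[8,28,0,0,0,-5,200,16,56,0,0,0,-10,200,25,85,0,0,0,-15,200,33,113,0,0,0,-20,200,41,141,-1,0,0,-25,200]'
python3 -m crank '[0,0,0,0,0,0,200,0,0,0,0,0,0,200,0,0,20,0,0,0,200,0,0,45,0,0,0,200,0,0,60,0,0,0,200]'
python3 -c "
from h import *
o=robot.get_obs();print(rel((.676,-.0965,.0365)),o['grip_width'],o['grip_force'])"
```

```text
time: 22.83
position: [0.5301, -0.0937, 0.1153]
tool_rot: [0.806, 0.592, -0.001, -0.001]
ft_force: [-0.0, 0.1, -0.9]
grip_width: 0.0343
grip_force: 20.0
time: 23.25
position: [0.6779, -0.0968, 0.1147]
tool_rot: [0.657, 0.754, -0.001, -0.002]
ft_force: [-0.2, -0.3, 0.4]
grip_width: 0.0337
grip_force: 20.0
time: 23.67
position: [0.6743, -0.0964, 0.054]
tool_rot: [0.659, 0.752, -0.002, -0.003]
ft_force: [-0.5, 0.1, -0.4]
grip_width: 0.0336
grip_force: 20.0
[-0.33259633  1.78320277 17.509408  ] 0.033615625328789 19.999876840356592
```

```bash

python3 -m crank '[0,2,8,0,0,0,200,0,2,14,0,0,0,200,0,2,18,0,0,0,200,0,2,18,0,0,0,200,0,2,18,0,0,0,200]'
python3 -m crank '[0,0,0,0,0,0,130,0,0,0,0,0,0,130,0,0,0,0,0,0,130,0,0,0,0,0,0,130,0,0,0,0,0,0,130]'
python3 -m crank '[0,0,-20,0,0,0,130,0,0,-50,0,0,0,130,0,0,-80,0,0,0,130,0,0,-110,0,0,0,80,0,0,-110,0,0,0,80]'
python3 - <<'E'
from h import *
c=cam("scene")
for a,ce,r in green(c): 
    if ce[0]<358 and a>80: print(a,ce.round(1),world(c,ce,.016)[0].round(4))
plan([(.4538,-.0755,.11,-6),(.4538,-.0755,.028,-6),(.4538,-.0755,.115,-6),(.7055,-.0445,.115,7.6),(.7055,-.0445,.0365,7.6)])
E
```

```text
time: 24.08
position: [0.6802, -0.0971, 0.0401]
tool_rot: [0.659, 0.752, 0.0, 0.0]
ft_force: [0.8, -0.7, -0.1]
grip_width: 0.034
grip_force: 20.0
time: 24.5
position: [0.6801, -0.097, 0.04]
tool_rot: [0.659, 0.752, 0.0, 0.0]
ft_force: [0.1, 0.7, -1.0]
grip_width: 0.0423
grip_force: 0.0
time: 24.92
position: [0.6841, -0.0981, 0.1569]
tool_rot: [0.659, 0.752, 0.003, 0.006]
ft_force: [1.9, -0.7, 1.6]
grip_width: 0.0498
grip_force: 0.0
140 [331.5 189.5] [ 0.4543 -0.0757  0.016 ]
157 [275.8 215.4] [ 0.6797 -0.0998  0.016 ]
156 [352.3 217.3] [0.4622 0.0613 0.016 ]
166 [336.3 227.2] [0.5317 0.0611 0.016 ]
row [26, -112, 21] [0, 0, 7]
row [12, -115, 21] [1, 0, 7]
 ->  (0.4538, -0.0755, 0.11, -6) got [ 0.4535 -0.0759  0.1101]
row [1, 1, 82] [0, 0, 0]
 ->  (0.4538, -0.0755, 0.028, -6) got [ 0.4539 -0.0752  0.0281]
row [-1, -1, -87] [0, 0, 0]
 ->  (0.4538, -0.0755, 0.115, -6) got [ 0.4536 -0.0759  0.1151]
row [30, 123, -1] [0, 0, -7]
row [14, 126, -1] [-1, 0, -7]
 ->  (0.7055, -0.0445, 0.115, 7.6) got [ 0.705  -0.0447  0.1148]
row [0, 0, 78] [0, 0, 0]
 ->  (0.7055, -0.0445, 0.0365, 7.6) got [ 0.7057 -0.0448  0.0368]
```

```bash

python3 -m crank '[5,-22,4,0,0,1,80,10,-45,8,0,0,3,80,16,-67,13,0,0,4,80,21,-90,17,0,0,6,80,26,-112,21,0,0,7,80]'
python3 -m crank '[2,-23,4,0,0,1,80,5,-46,8,0,0,3,80,7,-69,13,0,0,4,80,10,-92,17,0,0,6,80,12,-115,21,0,0,7,80]'
python3 -m crank '[0,0,0,0,0,0,80,0,0,0,0,0,0,80,0,0,0,0,0,0,80,0,0,20,0,0,0,80,0,0,40,0,0,0,80]'
python3 -c "
from h import *
print(rel((.4540,-.0756,.028)))"
```

```text
time: 25.38
position: [0.5633, -0.0854, 0.1273]
tool_rot: [0.704, 0.71, -0.001, -0.001]
ft_force: [0.3, 0.2, -0.1]
grip_width: 0.0593
grip_force: 0.0
time: 25.8
position: [0.4485, -0.0744, 0.1068]
tool_rot: [0.746, 0.666, -0.0, -0.001]
ft_force: [-0.5, 0.1, 0.9]
grip_width: 0.0596
grip_force: 0.0
time: 26.22
position: [0.4536, -0.0762, 0.068]
tool_rot: [0.746, 0.666, 0.001, 0.003]
ft_force: [0.3, -0.1, -0.1]
grip_width: 0.0594
grip_force: 0.0
[ 0.69151825  0.12431466 39.97251275]
```

```bash

python3 -m crank '[0,0,15,0,0,0,80,0,0,30,0,0,0,80,0,0,40,0,0,0,80,0,0,40,0,0,0,200,0,0,40,0,0,0,200]' 20
python3 -m crank '[0,0,0,0,0,0,200,0,0,0,0,0,0,200,0,0,0,0,0,0,200,0,0,0,0,0,0,200,0,0,0,0,0,0,200]' 20
python3 -m crank '[0,0,-10,0,0,0,200,0,0,-35,0,0,0,200,0,0,-65,0,0,0,200,0,0,-87,0,0,0,200,0,0,-87,0,0,0,200]' 20
python3 -m crank '[6,25,0,0,0,-1,200,12,49,0,0,0,-3,200,18,74,0,0,0,-4,200,24,98,0,0,0,-6,200,30,123,-1,0,0,-7,200]'
python3 -m crank '[3,25,0,0,0,-1,200,6,50,0,0,0,-3,200,8,76,0,0,0,-4,200,12,110,0,0,0,-6,200,14,126,-1,0,0,-7,200]'
python3 -m crank '[0,0,0,0,0,0,200,0,0,0,0,0,0,200,0,0,10,0,0,0,200,0,0,20,0,0,0,200,0,0,20,0,0,0,200]'
python3 -c "
from h import *
o=robot.get_obs();print(rel((.7055,-.0445,.0375)),o['grip_width'],o['grip_force'])"
```

```text
time: 26.63
position: [0.4514, -0.0753, 0.0271]
tool_rot: [0.746, 0.666, 0.0, 0.0]
ft_force: [-0.7, -0.7, 1.0]
grip_width: 0.0531
grip_force: 0.0
time: 27.05
position: [0.451, -0.0752, 0.028]
tool_rot: [0.746, 0.666, 0.0, 0.001]
ft_force: [0.8, 0.6, 2.0]
grip_width: 0.0335
grip_force: 20.0
time: 27.47
position: [0.4522, -0.0757, 0.1185]
tool_rot: [0.746, 0.666, 0.002, 0.003]
ft_force: [-0.4, 0.5, -0.4]
grip_width: 0.0342
grip_force: 20.0
time: 27.88
position: [0.576, -0.0585, 0.115]
tool_rot: [0.703, 0.711, -0.001, -0.001]
ft_force: [0.5, -0.8, -0.3]
grip_width: 0.0336
grip_force: 20.0
time: 28.3
position: [0.7049, -0.0434, 0.1159]
tool_rot: [0.658, 0.753, 0.001, 0.001]
ft_force: [1.1, -0.8, -1.2]
grip_width: 0.0338
grip_force: 20.0
time: 28.72
position: [0.6983, -0.0436, 0.0932]
tool_rot: [0.659, 0.752, -0.002, -0.003]
ft_force: [-0.6, 0.1, -1.1]
grip_width: 0.0338
grip_force: 20.0
[-2.0046826   7.40132428 55.6304596 ] 0.03375334443663471 19.999991899821907
```

```bash

python3 -m crank '[-1,5,15,0,0,0,200,-1,5,30,0,0,0,200,-1,5,44,0,0,0,200,-1,5,52,0,0,0,200,-1,5,54,0,0,0,200]'
python3 -m crank '[0,0,1,0,0,0,200,0,0,1,0,0,0,200,0,0,1,0,0,0,130,0,0,1,0,0,0,130,0,0,1,0,0,0,130]'
python3 -m crank '[0,0,0,0,0,0,130,0,0,0,0,0,0,130,0,0,-30,0,0,0,130,0,0,-70,0,0,0,130,0,0,-110,0,0,0,130]'
python3 - <<'E'
from h import *
c=cam("scene")
for a,ce,r in green(c): 
    if ce[0]<358 and a>80: print(a,ce.round(1),world(c,ce,.016)[0].round(4))
plan([(.6935,-.051,.14,13)])
plan([(.532,.060,.11,13)])
E
```

```text
time: 29.13
position: [0.7046, -0.0439, 0.0396]
tool_rot: [0.659, 0.752, -0.001, -0.002]
ft_force: [-0.1, 0.0, -0.9]
grip_width: 0.0335
grip_force: 20.0
time: 29.55
position: [0.7075, -0.0443, 0.0424]
tool_rot: [0.659, 0.752, 0.0, 0.001]
ft_force: [-0.2, -0.1, 0.2]
grip_width: 0.0412
grip_force: 0.0
time: 29.97
position: [0.7058, -0.0439, 0.1512]
tool_rot: [0.659, 0.752, -0.001, -0.002]
ft_force: [0.8, -0.2, 0.5]
grip_width: 0.0427
grip_force: 0.0
159 [352.1 217.1] [0.4624 0.0605 0.016 ]
276 [277.7 224.5] [ 0.6938 -0.0648  0.016 ]
160 [336.3 227.4] [0.5321 0.0618 0.016 ]
row [-4, -19, 22] [1, 0, -5]
 ->  (0.6935, -0.051, 0.14, 13) got [ 0.6935 -0.0515  0.14  ]
row [64, -82, 25] [1, 0, -3]
row [68, -79, 26] [0, 0, -2]
 ->  (0.532, 0.06, 0.11, 13) got [0.532  0.0598 0.1098]
```

```bash

python3 -m crank '[13,-16,3,0,0,0,110,26,-33,8,0,0,-1,80,39,-49,13,0,0,-2,80,52,-66,19,0,0,-2,80,64,-82,25,0,0,-3,80]'
python3 -m crank '[14,-16,5,0,0,0,80,28,-32,10,0,0,-1,80,42,-48,15,0,0,-2,80,58,-68,22,0,0,-3,80,68,-79,26,0,0,-4,80]'
python3 -m crank '[0,0,0,0,0,0,80,0,0,0,0,0,0,80,0,0,0,0,0,0,80,0,0,20,0,0,0,80,0,0,40,0,0,0,80]'
python3 -c "
from h import *
c=cam('scene')
for a,ce,r in green(c):
    if ce[0]<358 and a>80: print(a,ce.round(1),world(c,ce,.016)[0].round(4))
o=robot.get_obs();T=pose(o);print(np.degrees(np.arctan2(T[1,1],T[0,1])),rel((.5319,.0605,.028)))"
```

```text
time: 30.43
position: [0.6164, 0.0091, 0.1267]
tool_rot: [0.639, 0.769, 0.0, 0.0]
ft_force: [-0.8, -0.3, 0.5]
grip_width: 0.0589
grip_force: 0.0
time: 30.85
position: [0.524, 0.062, 0.1001]
tool_rot: [0.611, 0.791, -0.001, -0.001]
ft_force: [-1.4, 0.7, 0.4]
grip_width: 0.0599
grip_force: 0.0
time: 31.27
position: [0.531, 0.0599, 0.0617]
tool_rot: [0.612, 0.791, 0.002, 0.003]
ft_force: [0.2, 0.2, -0.3]
grip_width: 0.0598
grip_force: 0.0
160 [276.1 215. ] [ 0.6781 -0.1003  0.016 ]
127 [353.3 218. ] [0.461  0.0657 0.016 ]
160 [281.6 234.9] [ 0.7044 -0.0224  0.016 ]
14.474485310125168 [-0.4615897   3.73180446 29.81865269]
```

```bash

python3 -m crank '[0,2,12,0,0,0,80,0,3,24,0,0,0,80,0,3,32,0,0,0,80,0,3,32,0,0,0,200,0,3,32,0,0,0,200]' 20
python3 -m crank '[0,0,0,0,0,0,200,0,0,0,0,0,0,200,0,0,0,0,0,0,200,0,0,0,0,0,0,200,0,0,0,0,0,0,200]' 20
python3 -m crank '[0,0,-10,0,0,0,200,0,0,-35,0,0,0,200,0,0,-65,0,0,0,200,0,0,-90,0,0,0,200,0,0,-90,0,0,0,200]' 20
python3 - <<'E'
from h import *
c=cam("scene"); save(c,"s4",(240,180,340,270),6)
o=robot.get_obs();T=pose(o);print(np.degrees(np.arctan2(T[1,1],T[0,1])))
plan([(.693,.0525,.12,7.6)])
E
```

```text
time: 31.73
position: [0.53, 0.0616, 0.0282]
tool_rot: [0.612, 0.791, -0.0, -0.0]
ft_force: [0.2, -0.3, 0.1]
grip_width: 0.0528
grip_force: 0.0
time: 32.15
position: [0.5304, 0.0617, 0.0291]
tool_rot: [0.612, 0.791, 0.0, 0.0]
ft_force: [-0.3, 0.2, 2.3]
grip_width: 0.0341
grip_force: 20.0
time: 32.57
position: [0.5329, 0.0615, 0.1235]
tool_rot: [0.612, 0.791, 0.003, 0.004]
ft_force: [0.8, 0.2, 0.2]
grip_width: 0.0337
grip_force: 20.0
14.561864909368554
row [-49, 154, 3] [0, 0, 7]
 ->  (0.693, 0.0525, 0.12, 7.6) got [0.6933 0.0529 0.1196]
```

View pics/s4.png

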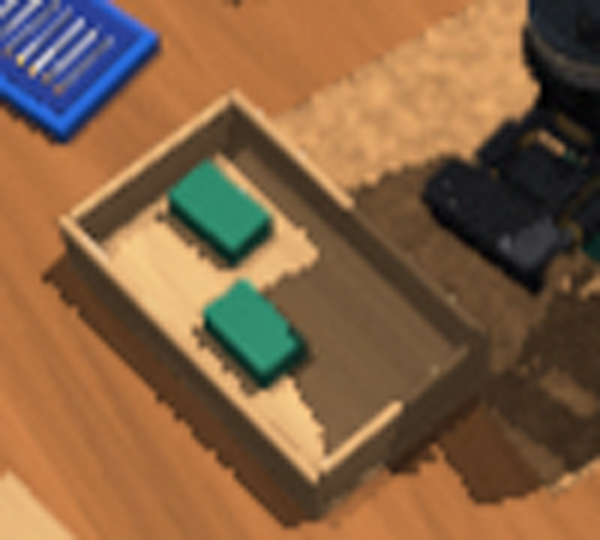

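Block 2 was knocked sideways: it now lies at s4 (253,328), still flat in the box. I'll place block 3 first, then regrasp block 2 and shift it.

```bash

python3 -m crank '[-10,31,1,0,0,1,200,-20,62,1,0,0,3,200,-30,93,2,0,0,4,200,-42,130,3,0,0,6,200,-49,154,3,0,0,7,200]'
python3 -m crank '[0,0,0,0,0,0,200,0,0,0,0,0,0,200,0,0,10,0,0,0,200,0,0,20,0,0,0,200,0,0,20,0,0,0,200]'
python3 -c "
from h import *
o=robot.get_obs();print(rel((.6928,.0515,.0375)),o['grip_width'],o['grip_force'])"
```

```text
time: 33.03
position: [0.694, 0.0524, 0.1143]
tool_rot: [0.66, 0.752, 0.0, 0.0]
ft_force: [2.0, -0.9, 0.4]
grip_width: 0.0337
grip_force: 20.0
time: 33.45
position: [0.6877, 0.0533, 0.0921]
tool_rot: [0.659, 0.752, -0.002, -0.003]
ft_force: [-0.4, 0.5, -0.9]
grip_width: 0.0339
grip_force: 20.0
[-2.53490631  5.26395217 54.50724181] 0.03388340652748328 19.999788687564433
```

```bash

python3 -m crank '[-2,3,15,0,0,0,200,-2,3,30,0,0,0,200,-2,3,44,0,0,0,200,-2,3,52,0,0,0,200,-2,3,54,0,0,0,200]'
python3 -m crank '[0,0,1,0,0,0,200,0,0,1,0,0,0,200,0,0,1,0,0,0,130,0,0,1,0,0,0,130,0,0,1,0,0,0,130]'
python3 -m crank '[0,0,0,0,0,0,130,0,0,0,0,0,0,130,0,0,-40,0,0,0,130,0,0,-80,0,0,0,130,0,0,-120,0,0,0,130]'
python3 -m crank '[-40,0,-20,0,0,0,130,-80,0,-40,0,0,0,130,-120,0,-40,0,0,0,130,-140,0,-40,0,0,0,130,-140,0,-40,0,0,0,130]'
python3 -m crank '[0,0,0,0,0,0,130,0,0,0,0,0,0,130,0,0,0,0,0,0,130,0,0,0,0,0,0,130,0,0,0,0,0,0,130]'
python3 - <<'E'
from h import *
c=cam("wrist"); save(c,"w5"); print(robot.get_obs()["position"])
y=np.radians(7.6);Rm=np.array([[np.cos(y),np.sin(y)],[-np.sin(y),np.cos(y)]])
for a,ce,r in green(c):
    if a>300:
        q=cv2.boxPoints(r); w=world(c,q,.033); e=w[1]-w[0],w[2]-w[1]; m=world(c,ce,.028)[0]
        print(a,ce.round(1),m.round(4),"box",Rm@(m[:2]-[.6845,-.023]),[(round(np.linalg.norm(v),3),round(np.degrees(np.arctan2(v[1],v[0])),0)) for v in e])
E
```

```text
time: 33.87
position: [0.6926, 0.0514, 0.0384]
tool_rot: [0.659, 0.752, -0.002, -0.002]
ft_force: [0.1, -0.2, -1.2]
grip_width: 0.0337
grip_force: 20.0
time: 34.28
position: [0.6953, 0.0513, 0.0415]
tool_rot: [0.659, 0.752, 0.001, 0.001]
ft_force: [0.4, -0.3, 0.5]
grip_width: 0.0412
grip_force: 0.0
time: 34.7
position: [0.6939, 0.0514, 0.1606]
tool_rot: [0.659, 0.752, -0.001, -0.001]
ft_force: [0.9, -0.1, -0.8]
grip_width: 0.0427
grip_force: 0.0
time: 35.12
position: [0.7142, -0.0941, 0.2019]
tool_rot: [0.661, 0.75, -0.0, 0.003]
ft_force: [-0.2, 0.2, -0.3]
grip_width: 0.0427
grip_force: 0.0
time: 35.53
position: [0.7129, -0.0859, 0.2004]
tool_rot: [0.658, 0.753, -0.0, -0.0]
ft_force: [-0.5, -0.3, 0.7]
grip_width: 0.0425
grip_force: 0.0
[ 0.7129631  -0.08611765  0.20041584]
1239 [64.7 11.7] [0.476  0.0375 0.028 ] box [-0.19867164  0.08753833] [(np.float64(0.021), np.float64(89.0)), (np.float64(0.049), np.float64(5.0))]
2579 [321.4  32.1] [0.6963 0.0468 0.028 ] box [0.02092739 0.06766448] [(np.float64(0.032), np.float64(8.0)), (np.float64(0.051), np.float64(-82.0))]
2428 [321.4 112.1] [ 0.7052 -0.0184  0.028 ] box [0.02108335 0.00185726] [(np.float64(0.032), np.float64(8.0)), (np.float64(0.054), np.float64(-82.0))]
2190 [282.2 192.5] [ 0.6787 -0.0956  0.028 ] box [-0.01539809 -0.07119817] [(np.float64(0.033), np.float64(12.0)), (np.float64(0.058), np.float64(-78.0))]
```

View pics/w5.png

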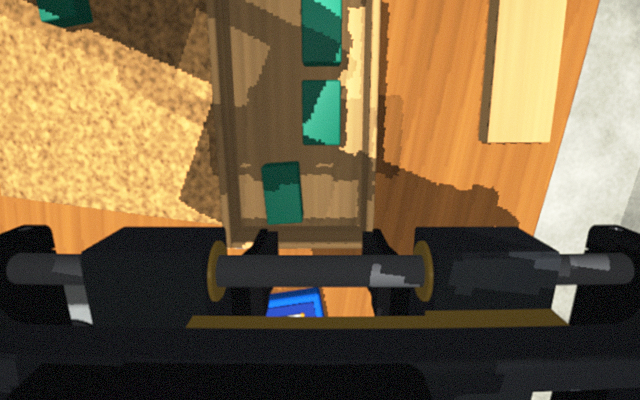

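```bash
python3 -c "
from h import *
plan([(.705,-.0195,.10,7.6)])"
```

```text
row [67, 1, 100] [0, 0, 0]
 ->  (0.705, -0.0195, 0.1, 7.6) got [ 0.705  -0.0196  0.1004]
```

```bash

python3 -m crank '[22,0,33,0,0,0,130,45,1,66,0,0,0,130,67,1,90,0,0,0,130,67,1,100,0,0,0,130,67,1,100,0,0,0,130]'
python3 -m crank '[0,0,5,0,0,0,130,0,0,10,0,0,0,130,0,0,10,0,0,0,130,0,0,10,0,0,0,130,0,0,10,0,0,0,130]'
python3 -c "
from h import *
print(rel((.705,-.0195,.036)))"
```

```text
time: 36.0
position: [0.7026, -0.0186, 0.0969]
tool_rot: [0.658, 0.753, -0.002, -0.003]
ft_force: [-0.3, -0.3, -0.3]
grip_width: 0.0426
grip_force: 0.0
time: 36.42
position: [0.706, -0.0218, 0.0916]
tool_rot: [0.659, 0.752, 0.001, 0.001]
ft_force: [-0.4, 0.8, 0.6]
grip_width: 0.0428
grip_force: 0.0
[ 2.47472967 -0.75944038 55.63450806]
```

```bash

python3 -m crank '[2,0,15,0,0,0,130,2,0,30,0,0,0,130,2,0,44,0,0,0,130,2,0,52,0,0,0,130,2,0,55,0,0,0,130]'
python3 -m crank '[0,0,0,0,0,0,200,0,0,0,0,0,0,200,0,0,0,0,0,0,200,0,0,0,0,0,0,200,0,0,0,0,0,0,200]' 20
python3 -m crank '[0,0,-5,0,0,0,200,0,0,-10,0,0,0,200,-9,1,-10,0,0,0,200,-19,1,-10,0,0,0,200,-19,1,-10,0,0,0,200]' 20
python3 -m crank '[0,0,4,0,0,0,200,0,0,9,0,0,0,200,0,0,9,0,0,0,130,0,0,9,0,0,0,130,0,0,9,0,0,0,130]' 20
python3 -m crank '[0,0,0,0,0,0,130,0,0,0,0,0,0,130,0,0,-40,0,0,0,130,0,0,-70,0,0,0,130,0,0,-90,0,0,0,80]'
python3 - <<'E'
from h import *
c=cam("scene")
for a,ce,r in green(c): 
    if ce[0]<358 and a>80: print(a,ce.round(1),world(c,ce,.016)[0].round(4))
plan([(.4625,.06,.12,13)])
E
```

```text
time: 36.83
position: [0.7034, -0.0188, 0.0329]
tool_rot: [0.659, 0.752, -0.001, -0.002]
ft_force: [-0.1, -0.2, -0.8]
grip_width: 0.043
grip_force: 0.0
time: 37.25
position: [0.7054, -0.019, 0.0362]
tool_rot: [0.659, 0.752, 0.0, 0.001]
ft_force: [0.5, -0.1, -0.4]
grip_width: 0.0337
grip_force: 20.0
time: 37.67
position: [0.7095, -0.0405, 0.0461]
tool_rot: [0.66, 0.752, 0.0, 0.001]
ft_force: [1.1, -0.9, -1.2]
grip_width: 0.0338
grip_force: 20.0
time: 38.08
position: [0.7082, -0.0373, 0.0362]
tool_rot: [0.659, 0.752, -0.0, -0.0]
ft_force: [0.5, -0.4, -1.0]
grip_width: 0.0415
grip_force: 0.0
time: 38.5
position: [0.7098, -0.0377, 0.1293]
tool_rot: [0.659, 0.752, 0.001, 0.002]
ft_force: [0.4, -0.2, -0.2]
grip_width: 0.0445
grip_force: 0.0
156 [352.1 217.2] [0.4624 0.0608 0.016 ]
219 [278.3 228.3] [ 0.7    -0.0507  0.016 ]
125 [293.7 247.2] [0.6957 0.0406 0.016 ]
row [65, -117, 5] [1, 0, -3]
row [71, -114, 8] [0, 0, -2]
 ->  (0.4625, 0.06, 0.12, 13) got [0.4625 0.0598 0.1199]
```

```bash

python3 -m crank '[13,-23,1,0,0,0,80,26,-47,2,0,0,-1,80,39,-70,3,0,0,-2,80,52,-94,4,0,0,-2,80,65,-117,5,0,0,-3,80]'
python3 -m crank '[14,-23,2,0,0,0,80,28,-46,3,0,0,-1,80,43,-69,5,0,0,-1,80,57,-92,7,0,0,-2,80,71,-114,8,0,0,-2,80]'
python3 -m crank '[0,0,0,0,0,0,80,0,0,0,0,0,0,80,0,0,10,0,0,0,80,0,0,30,0,0,0,80,0,0,50,0,0,0,80]'
python3 -m crank '[0,0,0,0,0,0,80,0,0,0,0,0,0,80,0,0,0,0,0,0,80,0,0,0,0,0,0,80,0,0,0,0,0,0,80]'
python3 -c "
from h import *
print(rel((.4622,.0603,.028)))"
```

```text
time: 38.97
position: [0.5826, 0.0119, 0.1218]
tool_rot: [0.639, 0.769, 0.0, 0.0]
ft_force: [0.3, -0.3, -0.1]
grip_width: 0.0591
grip_force: 0.0
time: 39.38
position: [0.4575, 0.0608, 0.1137]
tool_rot: [0.625, 0.78, 0.0, 0.0]
ft_force: [0.7, 0.0, 0.9]
grip_width: 0.0598
grip_force: 0.0
time: 39.8
position: [0.4623, 0.0597, 0.0639]
tool_rot: [0.626, 0.78, 0.002, 0.003]
ft_force: [0.4, 0.3, -1.0]
grip_width: 0.0598
grip_force: 0.0
time: 40.22
position: [0.4598, 0.0602, 0.0645]
tool_rot: [0.626, 0.78, 0.001, 0.001]
ft_force: [-0.6, 0.3, -1.1]
grip_width: 0.0597
grip_force: 0.0
[-0.39818443  2.28838945 36.49171359]
```

```bash

python3 -m crank '[0,2,15,0,0,0,80,0,2,28,0,0,0,80,0,2,36,0,0,0,80,0,2,36,0,0,0,200,0,2,36,0,0,0,200]' 20
python3 -m crank '[0,0,0,0,0,0,200,0,0,0,0,0,0,200,0,0,0,0,0,0,200,0,0,0,0,0,0,200,0,0,0,0,0,0,200]' 20
python3 -m crank '[0,0,-10,0,0,0,200,0,0,-35,0,0,0,200,0,0,-65,0,0,0,200,0,0,-90,0,0,0,200,0,0,-90,0,0,0,200]' 20
python3 - <<'E'
from h import *
o=robot.get_obs();print(o["grip_width"])
plan([(.6631,.0014,.12,7.6)])
E
```

```text
time: 40.63
position: [0.4607, 0.0608, 0.0276]
tool_rot: [0.626, 0.78, -0.0, -0.0]
ft_force: [-0.1, -0.1, -0.0]
grip_width: 0.053
grip_force: 0.0
time: 41.05
position: [0.4611, 0.0608, 0.0281]
tool_rot: [0.626, 0.78, 0.0, 0.0]
ft_force: [-0.5, -0.2, 4.8]
grip_width: 0.0339
grip_force: 20.0
time: 41.47
position: [0.4631, 0.0607, 0.1217]
tool_rot: [0.625, 0.78, 0.002, 0.004]
ft_force: [-0.4, -0.2, -0.6]
grip_width: 0.0338
grip_force: 20.0
0.033834696711147624
row [-51, 91, 2] [0, 0, 2]
row [-47, 93, 1] [0, 0, 3]
 ->  (0.6631, 0.0014, 0.12, 7.6) got [0.6631 0.0016 0.1205]
```

```bash

python3 -m crank '[-10,18,0,0,0,0,200,-20,36,0,0,0,1,200,-31,55,1,0,0,1,200,-41,73,1,0,0,2,200,-51,91,2,0,0,2,200]'
python3 -m crank '[-12,24,0,0,0,1,200,-24,48,0,0,0,1,200,-36,72,1,0,0,2,200,-47,93,1,0,0,3,200,-47,93,1,0,0,3,200]'
python3 -m crank '[0,0,0,0,0,0,200,0,0,0,0,0,0,200,0,0,10,0,0,0,200,0,0,20,0,0,0,200,0,0,20,0,0,0,200]'
python3 -m crank '[0,0,0,0,0,0,200,0,0,0,0,0,0,200,0,0,0,0,0,0,200,0,0,0,0,0,0,200,0,0,0,0,0,0,200]'
python3 -c "
from h import *
o=robot.get_obs();print(rel((.6631,.0014,.0375)),o['grip_width'],o['grip_force'])"
```

```text
time: 41.88
position: [0.5611, 0.0305, 0.1153]
tool_rot: [0.639, 0.769, -0.0, -0.0]
ft_force: [0.2, -0.7, -1.2]
grip_width: 0.0338
grip_force: 20.0
time: 42.3
position: [0.6658, -0.0004, 0.1144]
tool_rot: [0.66, 0.752, 0.002, 0.003]
ft_force: [0.5, 0.4, -1.1]
grip_width: 0.0343
grip_force: 20.0
time: 42.72
position: [0.658, 0.0023, 0.0917]
tool_rot: [0.659, 0.752, -0.002, -0.003]
ft_force: [0.1, 0.3, -0.2]
grip_width: 0.0339
grip_force: 20.0
time: 43.13
position: [0.661, 0.0016, 0.095]
tool_rot: [0.659, 0.752, 0.0, 0.0]
ft_force: [0.3, 0.1, -0.3]
grip_width: 0.0342
grip_force: 20.0
[-0.43644456  1.99697829 57.46618078] 0.034157462581357774 19.999601896852255
```

```bash

python3 -m crank '[0,2,15,0,0,0,200,0,2,30,0,0,0,200,0,2,44,0,0,0,200,0,2,52,0,0,0,200,0,2,57,0,0,0,200]'
python3 -m crank '[0,0,1,0,0,0,200,0,0,1,0,0,0,200,0,0,1,0,0,0,130,0,0,1,0,0,0,130,0,0,1,0,0,0,130]'
python3 -m crank '[0,0,0,0,0,0,130,0,0,0,0,0,0,130,0,0,-40,0,0,0,130,0,0,-80,0,0,0,130,0,0,-120,0,0,0,130]'
python3 -m crank '[-40,0,-20,0,0,0,130,-80,0,-60,0,0,0,130,-110,0,-100,0,0,0,130,-110,0,-100,0,0,0,130,-110,0,-100,0,0,0,130]'
python3 -m crank '[0,0,0,0,0,0,130,0,0,0,0,0,0,130,0,0,0,0,0,0,130,0,0,0,0,0,0,130,0,0,0,0,0,0,130]'
python3 - <<'E'
from h import *
c=cam("wrist"); save(c,"w6"); print(robot.get_obs()["position"])
y=np.radians(7.6);Rm=np.array([[np.cos(y),np.sin(y)],[-np.sin(y),np.cos(y)]])
for a,ce,r in green(c):
    if a>300:
        m=world(c,ce,.028)[0]; print(a,ce.round(1),"box",(Rm@(m[:2]-[.6845,-.023])).round(3))
s=cam("scene"); save(s,"s5",(230,100,430,360),2.3)
for a,ce,r in green(s): print(a,ce.round(1))
E
```

```text
time: 43.55
position: [0.6615, 0.002, 0.0352]
tool_rot: [0.659, 0.752, -0.001, -0.001]
ft_force: [-0.0, 1.5, 1.5]
grip_width: 0.0341
grip_force: 20.0
time: 43.97
position: [0.6632, 0.0018, 0.0372]
tool_rot: [0.659, 0.752, 0.0, 0.001]
ft_force: [-0.3, -0.1, 0.1]
grip_width: 0.0413
grip_force: 0.0
time: 44.38
position: [0.6619, 0.0019, 0.1566]
tool_rot: [0.659, 0.752, -0.001, -0.001]
ft_force: [1.1, -0.0, -0.3]
grip_width: 0.0427
grip_force: 0.0
time: 44.8
position: [0.6806, -0.1123, 0.2631]
tool_rot: [0.66, 0.751, 0.002, 0.007]
ft_force: [-0.0, 0.3, 0.7]
grip_width: 0.0426
grip_force: 0.0
time: 45.22
position: [0.6765, -0.1058, 0.2549]
tool_rot: [0.658, 0.753, -0.001, -0.001]
ft_force: [-0.6, 0.5, -0.8]
grip_width: 0.0427
grip_force: 0.0
[ 0.6767259  -0.10604598  0.25522879]
1996 [360.5  28.2] box [0.021 0.069]
1838 [319.9  73.1] box [-0.019  0.026]
1761 [358.9 117. ] box [ 0.021 -0.018]
1564 [323.2 168.4] box [-0.016 -0.072]
1492 [537.1  56.3]
629 [285.5 230.9]
161 [459.5 302.7]
51 [355.9 305.5]
52 [370.9 326.7]
48 [345.9 327.6]
50 [361.  336.9]
```

View pics/w6.png

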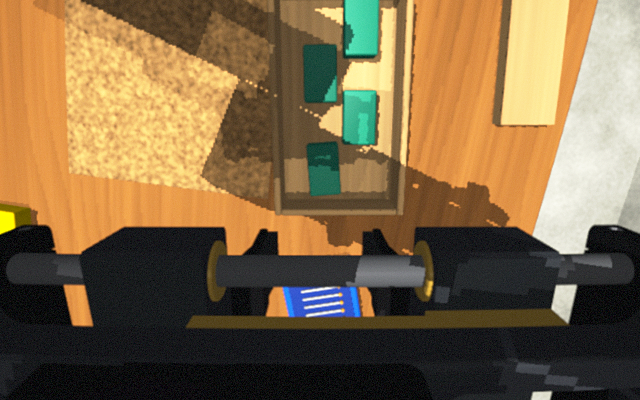

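View pics/s5.png

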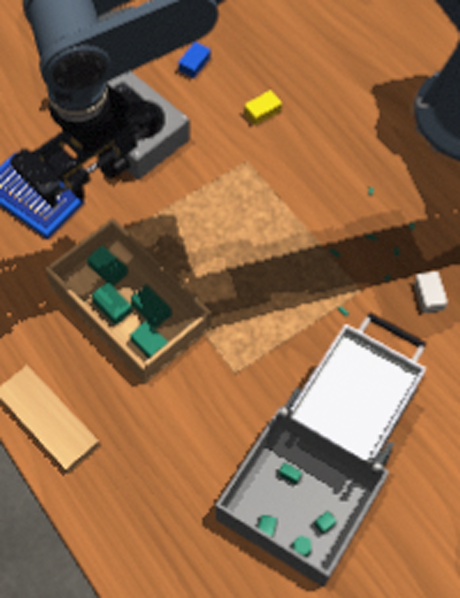

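All four blocks lie flat and separate in the box: (360,28), (320,73), (359,117) and (323,168) in the wrist view. The tray is level and empty, and the four offcuts are in the tub.

```bash
python3 -c "
from rig import robot
print(robot.hand_in())"
```

```text
the job is handed in; nothing more can be done
None
```

The job is handed in, though the hand-in gave no verdict: the handle is off, the hasp is fully out, the four offcuts are in the tub with the tray back level, and all four blocks lie flat side by side in the box.

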